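# Load the tool cartridges into the covered magazine

## Robot

A 6-joint arm with a two-finger parallel gripper is mounted at the origin on a cart in front of the work surface, level with it; the furniture and walls round the work are solid. World frame = base frame: x ahead of the robot, y to its left, z up, the work surface at z = 0. Lengths are in mm, angles in rad, forces in N, time in s.
With the tool pointing down it reaches from about 250 to 850 mm from the base axis. Payload 12.5 kg.
Tool frame: the origin (TCP) lies on the centre line of the jaws, within the pads' length; the fingertips stand bot.tcp_to_tips ahead of it and the grasp point (between the pads) lies 2 mm behind it (bot.tcp_to_tips is the distance from the TCP to the fingertips, in mm); z points along the fingers, y is the direction in which the jaws open and shut (so a half turn about z gives the same grasp; the last joint's range is limited). The gripper opens to 93 mm and grips with 3 to 60 N. Pads are 15 mm wide; open, the fingers measure 128 mm over their backs; the gripper's body (75 mm by 188 mm) begins 65 mm behind the grasp point.
Start: joints at [-1.328, 0.351, 1.652, -0, 1.139, -0.085], TCP at [177.097, -520.693, 235.633] pointing down, gripper open.
Joint ranges: [-2.75, 2.75], [-0.79, 2.1], [0.01, 2.65], [-1.57, 4.71], [0.07, 3.14], [-2.87, 2.87]. Speed limits (rad/s): [2.22, 2.22, 2.79, 3.14, 3.14, 3.14].

## Interface

Orientations are given as a rotation vector (axis times angle).
In Python, from cell import get_state, imaging, job, bot gives the robot as it stands.
- The arm moves only by the tool arm_command, never from a script. Its argument "plan" is a list of rows, each a list of 5 numbers: the shift along the tool's x, y, z in units of 60 mm (1.0 is 60 mm), then the turn about the tool's z in rad, then the opening in per cent of the stroke, from 0 (shut) to 100 (fully open). In form: [[dx, dy, dz, spin, fingers], ...]. A call has 1 to 12 rows; each row shifts and turns the pose as measured when the row begins, along the tool's axes as they then stand; what a row does not reach is not made up. A row lasts 1/8 s, in which the tool goes at most 62.5 mm and 10.7 degrees, less where a joint would pass 70% of its speed; a pose out of reach is approached as far as the arm can. A call is refused whole if a number of a shift passes 1 or a number of a turn 0.188, either way. A call with a gripper value outside its range is refused whole. The fingers move at their own pace and stop on an object; "force" is the grip in N (left out, the last holds). Time passes only in rows, so rows that do not move let the fingers close. It gives the time, the measured TCP pose, the force and the opening at its end, in the units of the state.
- get_state(): the state, without advancing time (a new reading comes with each control period).
- imaging.grab_frame(name): name is "scene" or "top" or "wrist"; returns a dict with "image" (400x640x3 uint8, red, green, blue), "depth" (400x640 float32, mm along the optical axis (not along the pixel's ray), 0 where there is no reading), "fov_y" (degrees; the focal length in pixels is half the picture's height over the tangent of half this angle, whatever the lens; pixels are square), "cx", "cy" (the principal point, pixels), "D" ([k1, k2, p1, p2, k3] as OpenCV has them; the pictures are not rectified), "position" and "attitude" of the camera in the world; the wrist camera has in their place "T_tool_cam" (4x4, takes a point from camera to tool coordinates, whose origin is the TCP and whose axes are the flange's). Camera axes: x right, y up, looking along -z (the intrinsics and any distortion apply to the point x, -y, -z); pixel columns grow to the right and rows downward; lengths in mm; the calibration is good to about 2 mm. A picture is of the moment at which its call begins: read the wrist's pose just before it.
- job.job_done(): hands the job in, once; it reports no verdict.
The state is a dict: "clock": time; "q": joint angles; "joint_velocities": joint speeds; "joint_efforts": joint torques, N m; "tool_pos": TCP position; "eef_rot": TCP orientation; "contact_force": force on the tool from outside, world axes, zero at the start; "wrist_torque": the same for the moment, N m; "grip_width": opening from 0.0 (shut) to 1.0 (fully open).
Only numpy, scipy, OpenCV 4.12 (cv2) and the standard library are available. Lean on these libraries where they do the work, as an engineer would, in place of code of your own. Each camera call takes 0.05 s, during which the arm holds its last target.

## Task

Lift the keeper bar off the front of the magazine and keep it clear, then slide every tool cartridge lying on the bench, nose first, under the magazine's roof into a lane of its own until it is fully home, and set the keeper bar back in its two notches, tab up. The cartridges are delicate: squeeze one with less than 20 N a finger and never press on it with more than 40 N in all, and leave the other things on the bench where they are.

Things in the scene. Friction and masses are not known exactly. Their poses are not given: they have to be found in the camera images.
- magazine: Aluminium magazine, fixed. Origin: on the bench under the middle of its roof's front edge; +x points into the lanes, z up. Roof: x 0 to 64, y -75 to 75, underside 24, top 28 above the bench (mm). 4 open-floored lanes along x, each 28 wide and centred on a lane point, between 6 mm dividers. Behind the roof they are open above to a 14 mm high wall at x 88. The bench in front is clear but for the brackets.
- keeper_seat (a point): Where the bar's origin is when seated: magazine x -17, y 0, z 4 mm. The two brackets stand at magazine y -102 to -90 and 90 to 102; each has a notch open above, x -26 to -8 mm, floor 4 mm up, front post (x -38 to -26) 22 high, rear post (x -8 to 0) 28 high. Site axes are the magazine's.
- keeper_bar: Loose aluminium bar, 130 g: 12 thick (x), 224 long (y), 18 high; dark grip tab on its middle, 12 (x) x 30 (y), from 18 to 48 mm up. Origin: middle of its underside, z up. Starts seated in both notches, closing the front of all lanes. A half turn makes no difference. It stands tab up on any flat place, such as the middle of the magazine's roof (origin at magazine x about 40 mm).
- lane_0 (a point): Mouth of a lane: on the bench under the roof's front edge, on the lane's centre line (magazine x 0, y -51 mm). The lane runs 28 mm wide along magazine +x. At x 55 mm two stop blocks leave a 17 mm gap in its middle: a cartridge's nose passes, its block stops there. Only one cartridge fits a lane.
- lane_1 (a point): Mouth of a lane: on the bench under the roof's front edge, on the lane's centre line (magazine x 0, y -17 mm). The lane runs 28 mm wide along magazine +x. At x 55 mm two stop blocks leave a 17 mm gap in its middle: a cartridge's nose passes, its block stops there. Only one cartridge fits a lane.
- lane_2 (a point): Mouth of a lane: on the bench under the roof's front edge, on the lane's centre line (magazine x 0, y 17 mm). The lane runs 28 mm wide along magazine +x. At x 55 mm two stop blocks leave a 17 mm gap in its middle: a cartridge's nose passes, its block stops there. Only one cartridge fits a lane.
- lane_3 (a point): Mouth of a lane: on the bench under the roof's front edge, on the lane's centre line (magazine x 0, y 51 mm). The lane runs 28 mm wide along magazine +x. At x 55 mm two stop blocks leave a 17 mm gap in its middle: a cartridge's nose passes, its block stops there. Only one cartridge fits a lane.
- cartridge_0: Loose cartridge, 55 g; None if absent. Block 22 wide (x), 60 long (y -17 to 43), 16 high; round nose, 8 mm thick and 8 mm up, from its front to y -43. Origin on the underside, z up; nose along -y. Starts flat on the bench. Home: origin at magazine x 38 mm, block's rear 5 mm out of the roof (over 10 is not home). Delicate: the forces of all fingers on it must sum to under 40 N; 6 to 10 N of grip carries it.
- cartridge_1: Loose cartridge, 55 g; None if absent. Block 22 wide (x), 60 long (y -17 to 43), 16 high; round nose, 8 mm thick and 8 mm up, from its front to y -43. Origin on the underside, z up; nose along -y. Starts flat on the bench. Home: origin at magazine x 38 mm, block's rear 5 mm out of the roof (over 10 is not home). Delicate: the forces of all fingers on it must sum to under 40 N; 6 to 10 N of grip carries it.
- cartridge_2: Loose cartridge, 55 g; None if absent. Block 22 wide (x), 60 long (y -17 to 43), 16 high; round nose, 8 mm thick and 8 mm up, from its front to y -43. Origin on the underside, z up; nose along -y. Starts flat on the bench. Home: origin at magazine x 38 mm, block's rear 5 mm out of the roof (over 10 is not home). Delicate: the forces of all fingers on it must sum to under 40 N; 6 to 10 N of grip carries it.
- cartridge_3: Loose cartridge, 55 g; None if absent. Block 22 wide (x), 60 long (y -17 to 43), 16 high; round nose, 8 mm thick and 8 mm up, from its front to y -43. Origin on the underside, z up; nose along -y. Starts flat on the bench. Home: origin at magazine x 38 mm, block's rear 5 mm out of the roof (over 10 is not home). Delicate: the forces of all fingers on it must sum to under 40 N; 6 to 10 N of grip carries it.
- tweezers: Fine bright tweezers lying flat, 15x126x10 (mm). Bystander, not part of the job: leave it where it is. Origin: middle of the underside.
- loupe: Black eye loupe standing, 39 dia x 40 high (mm). Bystander, not part of the job: leave it where it is. Origin: middle of the underside.
- tips_vial: Small vial with a round cap, 23 dia x 40 high, standing (mm). Bystander, not part of the job: leave it where it is. Origin: middle of the underside.
- gel_box: Flat hinged gel box, 58x56x13 (mm). Bystander, not part of the job: leave it where it is. Origin: middle of the underside.
- probe_case: Flat black case, 57x95x17 (mm). Bystander, not part of the job: leave it where it is. Origin: middle of the underside.

How it is judged (in metres and radians):
On the way, in this order (a step that is already met when the one before it is completed fails the run):
1. the keeper bar has been taken out of its notches and is more than 45 mm (level distance) from its seat (horizontal distance between keeper_bar and keeper_seat above 0.045 m), for 0.2 s.
2. every cartridge is home in a lane while the keeper bar is still out (x of cartridge_0 in the frame of magazine between 0.033 and 0.042 m and z of cartridge_0 in the frame of magazine between -0.004 and 0.006 m and angle between the y axis of each of cartridge_0, cartridge_1, cartridge_2, cartridge_3 and the x axis of magazine, either way round below 0.15 rad and angle between each of cartridge_0, cartridge_1, cartridge_2, cartridge_3's own z axis and vertical below 0.15 rad and (y of cartridge_0 in the frame of magazine between -0.058 and -0.044 m or y of cartridge_0 in the frame of magazine between -0.024 and -0.01 m or y of cartridge_0 in the frame of magazine between 0.01 and 0.024 m or y of cartridge_0 in the frame of magazine between 0.044 and 0.058 m) and x of cartridge_1 in the frame of magazine between 0.033 and 0.042 m and z of cartridge_1 in the frame of magazine between -0.004 and 0.006 m and (y of cartridge_1 in the frame of magazine between -0.058 and -0.044 m or y of cartridge_1 in the frame of magazine between -0.024 and -0.01 m or y of cartridge_1 in the frame of magazine between 0.01 and 0.024 m or y of cartridge_1 in the frame of magazine between 0.044 and 0.058 m) and x of cartridge_2 in the frame of magazine between 0.033 and 0.042 m and z of cartridge_2 in the frame of magazine between -0.004 and 0.006 m and (y of cartridge_2 in the frame of magazine between -0.058 and -0.044 m or y of cartridge_2 in the frame of magazine between -0.024 and -0.01 m or y of cartridge_2 in the frame of magazine between 0.01 and 0.024 m or y of cartridge_2 in the frame of magazine between 0.044 and 0.058 m) and x of cartridge_3 in the frame of magazine between 0.033 and 0.042 m and z of cartridge_3 in the frame of magazine between -0.004 and 0.006 m and (y of cartridge_3 in the frame of magazine between -0.058 and -0.044 m or y of cartridge_3 in the frame of magazine between -0.024 and -0.01 m or y of cartridge_3 in the frame of magazine between 0.01 and 0.024 m or y of cartridge_3 in the frame of magazine between 0.044 and 0.058 m) and distance between keeper_bar and keeper_seat above 0.03 m), for 0.2 s.
At the end, for the whole second after the job is handed in: Each cartridge present lies flat and nose first in a lane, home (origin 33 to 42 mm behind the roof edge, within 7 mm of the lane centre, 0.15 rad); the keeper bar is seated in both notches (within 5 mm in x, 14 mm in y, 3 mm in height, 0.08 rad); all at rest (x of cartridge_0 in the frame of magazine between 0.033 and 0.042 m and z of cartridge_0 in the frame of magazine between -0.004 and 0.006 m and angle between the y axis of each of cartridge_0, cartridge_1, cartridge_2, cartridge_3 and the x axis of magazine, either way round below 0.15 rad and angle between each of cartridge_0, cartridge_1, cartridge_2, cartridge_3's own z axis and vertical below 0.15 rad and (y of cartridge_0 in the frame of magazine between -0.058 and -0.044 m or y of cartridge_0 in the frame of magazine between -0.024 and -0.01 m or y of cartridge_0 in the frame of magazine between 0.01 and 0.024 m or y of cartridge_0 in the frame of magazine between 0.044 and 0.058 m) and x of cartridge_1 in the frame of magazine between 0.033 and 0.042 m and z of cartridge_1 in the frame of magazine between -0.004 and 0.006 m and (y of cartridge_1 in the frame of magazine between -0.058 and -0.044 m or y of cartridge_1 in the frame of magazine between -0.024 and -0.01 m or y of cartridge_1 in the frame of magazine between 0.01 and 0.024 m or y of cartridge_1 in the frame of magazine between 0.044 and 0.058 m) and x of cartridge_2 in the frame of magazine between 0.033 and 0.042 m and z of cartridge_2 in the frame of magazine between -0.004 and 0.006 m and (y of cartridge_2 in the frame of magazine between -0.058 and -0.044 m or y of cartridge_2 in the frame of magazine between -0.024 and -0.01 m or y of cartridge_2 in the frame of magazine between 0.01 and 0.024 m or y of cartridge_2 in the frame of magazine between 0.044 and 0.058 m) and x of cartridge_3 in the frame of magazine between 0.033 and 0.042 m and z of cartridge_3 in the frame of magazine between -0.004 and 0.006 m and (y of cartridge_3 in the frame of magazine between -0.058 and -0.044 m or y of cartridge_3 in the frame of magazine between -0.024 and -0.01 m or y of cartridge_3 in the frame of magazine between 0.01 and 0.024 m or y of cartridge_3 in the frame of magazine between 0.044 and 0.058 m) and z of keeper_bar in the frame of magazine between 0.001 and 0.008 m and x of keeper_bar in the frame of magazine between -0.022 and -0.012 m and y of keeper_bar in the frame of magazine between -0.014 and 0.014 m and angle between the y axis of keeper_bar and the y axis of magazine, either way round below 0.08 rad and angle between keeper_bar's own z axis and vertical below 0.1 rad and linear speed of each of cartridge_0, cartridge_1, cartridge_2, cartridge_3, keeper_bar below 0.02 m/s); the robot touches nothing.
It fails at once if the forces of the fingers on a cartridge sum to over 40 N (20 N a finger) (contact force between the fingers and cartridge_0 above 40 N or contact force between the fingers and cartridge_1 above 40 N or contact force between the fingers and cartridge_2 above 40 N or contact force between the fingers and cartridge_3 above 40 N).
It fails at once if a bystander is moved by more than 40 mm (distance of any of tweezers, loupe, tips_vial, gel_box, probe_case from where it was at the start of the episode above 0.04 m).
Of cartridge_0, cartridge_1, cartridge_2, cartridge_3 only 2 to 4 are there at a start; the rules pass over those that are not, and their reading is None.
At some moment in a run one of cartridge_0, cartridge_1, cartridge_2, cartridge_3 may be knocked a few centimetres aside while the robot is not near it.
It also fails if it takes over 210 s, if anything falls off the work surface, if the arm or the gripper's body presses on something with over 40 N, if the wrist force passes 120 N, or if a joint passes its speed limit or range.

## Working session

There is one attempt and no reset: what is moved stays moved. The work goes in short steps, Python scripts to look and compute and a tool call to move; the robot and the scene stay as the last step left them, time stands still between calls to the robot, and variables do not carry over. Pictures are saved under pics/ and viewed, and the job is handed in when it is done.

Besides the shell and the picture viewer there is one more tool, called after "Emit:" as name(argument=value, ...) on one line, values as JSON. arm_command: Moves the arm, as the interface text tells. Its arguments: {"type":"object","properties":{"plan":{"type":"array","items":{"type":"array","items":{"type":"number"}}},"force":{"type":"number"}},"required":["plan"]}

```bash
mkdir -p pics; ls
python3 - <<'E'
from cell import get_state, imaging, job, bot
import cv2
print(get_state()); print(bot.tcp_to_tips)
for n in ("scene","top","wrist"):
    f=imaging.grab_frame(n); cv2.imwrite(f"pics/{n}0.png",f["image"][:,:,::-1])
    print(n,{k:v for k,v in f.items() if k not in("image","depth")})
E
```

```text
pics
{'clock': 0.0, 'q': array([-1.32760550e+00,  3.51229134e-01,  1.65242021e+00,  6.68777147e-06,
        1.13913706e+00, -8.46209576e-02]), 'joint_velocities': array([ 1.72100253e-03, -7.58786618e-04,  1.19300245e-03,  9.25416259e-04,
       -9.22181290e-05,  3.55234398e-04]), 'joint_efforts': array([ 1.03501225e-03, -4.97324717e+01, -2.85254610e+01,  6.99512637e-02,
        2.56970990e-02, -9.90359104e-05]), 'tool_pos': array([ 177.01896201, -520.38252947,  235.10679336]), 'eef_rot': array([-3.09831356e+00, -5.12424451e-01,  1.38953697e-04]), 'contact_force': array([-0.03473059,  0.05615096, -0.08752804]), 'wrist_torque': array([ 0.04476777, -0.00563657,  0.02831685]), 'grip_width': 1.0011905281681388}
17.0
scene {'fov_y': 56.206975110181176, 'cx': 325.2105387886959, 'cy': 203.2236580276906, 'D': array([-0.05707435,  0.        ,  0.        ,  0.        ,  0.        ]), 'position': array([-160.15343553,  565.2030092 ,  683.15530202]), 'attitude': array([ 0.54005885, -1.02606982, -2.00128061])}
top {'fov_y': 53.75088607015432, 'cx': 320.2283241688562, 'cy': 198.0824481807748, 'D': array([-0.01147604,  0.        ,  0.        ,  0.        ,  0.        ]), 'position': array([ 451.96326551,   82.86207768, 1110.78540247]), 'attitude': array([ 0.06076216, -0.1160872 , -1.55958981])}
wrist {'fov_y': 71.48604649177152, 'cx': 317.5019975331477, 'cy': 191.62739125552542, 'D': array([-0.03698314,  0.        ,  0.        ,  0.        ,  0.        ]), 'T_tool_cam': array([[ 3.88465003e-04,  9.59348076e-01,  2.82225298e-01,
         7.91990583e+01],
       [ 9.99999331e-01, -6.80082455e-04,  9.35320302e-04,
        -1.38722975e-01],
       [ 1.08923421e-03,  2.82224746e-01, -9.59347698e-01,
        -1.48936229e+02],
       [ 0.00000000e+00,  0.00000000e+00,  0.00000000e+00,
         1.00000000e+00]])}
```

View pics/top0.png

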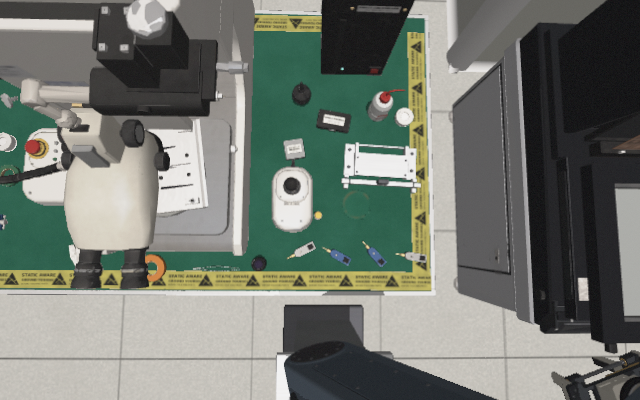

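View pics/scene0.png

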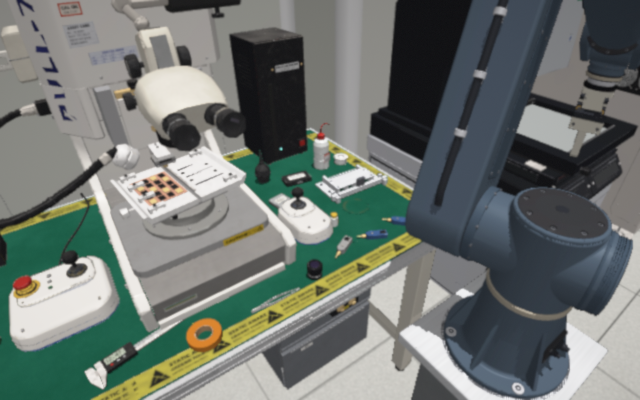

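```bash
cat > h.py <<'E'
from cell import get_state, imaging, job, bot
import numpy as np, cv2
from scipy.spatial.transform import Rotation as R
def grab(n):
    s=get_state(); f=imaging.grab_frame(n)
    if n=="wrist":
        T=np.eye(4); T[:3,:3]=R.from_rotvec(s["eef_rot"]).as_matrix(); T[:3,3]=s["tool_pos"]
        f["T"]=T@f["T_tool_cam"]
    else:
        T=np.eye(4); T[:3,:3]=R.from_rotvec(f["attitude"]).as_matrix(); T[:3,3]=f["position"]; f["T"]=T
    fl=200/np.tan(np.radians(f["fov_y"]/2)); f["K"]=np.array([[fl,0,f["cx"]],[0,fl,f["cy"]],[0,0,1.]])
    return f
def rays(f,uv):
    p=cv2.undistortPoints(np.float64(uv).reshape(-1,1,2),f["K"],f["D"]).reshape(-1,2)
    return np.c_[p[:,0],-p[:,1],-np.ones(len(p))]
def dep(f,uv):
    uv=np.atleast_2d(uv); d=np.array([f["depth"][int(round(v)),int(round(u))] for u,v in uv])
    return (f["T"][:3,:3]@(rays(f,uv)*d[:,None]).T).T+f["T"][:3,3]
def onz(f,uv,z=0):
    r=(f["T"][:3,:3]@rays(f,np.atleast_2d(uv)).T).T; c=f["T"][:3,3]
    return c+r*((z-c[2])/r[:,2])[:,None]
def cloud(f):
    v,u=np.mgrid[0:400,0:640]; uv=np.c_[u.ravel(),v.ravel()]
    d=f["depth"].ravel(); P=(f["T"][:3,:3]@(rays(f,uv)*d[:,None]).T).T+f["T"][:3,3]
    P[d<=0]=np.nan
    return P.reshape(400,640,3)
def proj(f,P):
    c=(f["T"][:3,:3].T@(np.atleast_2d(P)-f["T"][:3,3]).T).T
    c=c*[1,-1,-1]
    return cv2.projectPoints(c.reshape(-1,1,3),np.zeros(3),np.zeros(3),f["K"],f["D"])[0].reshape(-1,2)
def save(f,name,box=None,s=1):
    im=f["image"][:,:,::-1]
    if box: im=im[box[1]:box[3],box[0]:box[2]]
    cv2.imwrite("pics/"+name,cv2.resize(im,None,fx=s,fy=s,interpolation=cv2.INTER_CUBIC))
E
python3 - <<'E'
from h import *
np.set_printoptions(precision=1,suppress=True)
f=grab("top"); save(f,"top1.png",(240,70,440,300),2.6)
uv=[(302,250),(337,256),(375,253),(411,257),(345,180),(415,185),(380,183),(380,165),(294,150),(333,121),(300,95),(318,215),(259,263),(215,268),(300,270)]
print(np.c_[uv,dep(f,uv)])
E
```

```text
[[ 302.   250.   432.    93.7   15.5]
 [ 337.   256.   416.2   -2.8   14.8]
 [ 375.   253.   425.  -107.9   16.5]
 [ 411.   257.   414.7 -207.8   18. ]
 [ 345.   180.   627.7  -24.5   18.9]
 [ 415.   185.   615.6 -222.    21.3]
 [ 380.   183.   615.2 -116.8   53. ]
 [ 380.   165.   670.3 -122.3   26.7]
 [ 294.   150.   711.5  119.7   18.4]
 [ 333.   121.   798.5    9.7   16.2]
 [ 300.    95.   853.8  103.9   68. ]
 [ 318.   215.   526.9   51.3   41.8]
 [ 259.   263.   397.2  207.8   40. ]
 [ 215.   268.   381.   332.1    3.3]
 [ 300.   270.   376.8   98.7    3.3]]
```

View pics/top1.png

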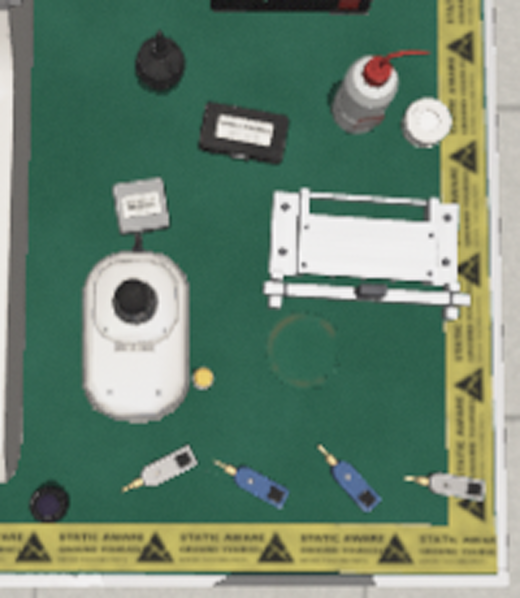

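View pics/wrist0.png

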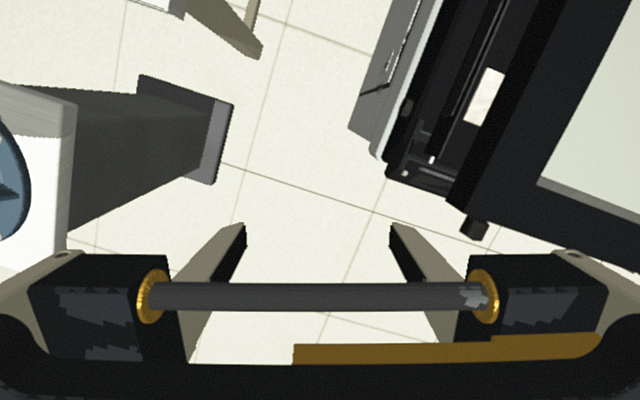

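```bash
cat >> h.py <<'E'
def go(target,yaw=None,s=None):
    """print tool-frame displacement (units of 60mm) to world target, and spin to get tool-x to yaw"""
    s=s or get_state(); M=R.from_rotvec(s["eef_rot"]).as_matrix()
    d=M.T@(np.array(target,float)-s["tool_pos"])
    y=np.arctan2(M[1,0],M[0,0]); sp=None
    if yaw is not None: sp=-((yaw-y+np.pi)%(2*np.pi)-np.pi)
    print("t",round(s["clock"],2),"pos",s["tool_pos"].round(1),"yaw",round(y,4),"tilt",(M[:,2]).round(4),"| d mm",d.round(1),"units",(d/60).round(3),"spin",sp, "F",s["contact_force"].round(1),"grip",round(s["grip_width"]*93,1))
E
python3 - <<'E'
from h import *
np.set_printoptions(precision=0,suppress=True)
f=grab("top"); P=cloud(f)
for v in range(100,390,30): print(v,[tuple(P[v,u].round()) for u in range(430,540,25)])
go((300,-250,300),0); go((450,-120,300),0)
E
```

```text
100 [(np.float64(873.0), np.float64(-278.0), np.float64(-1.0)), (np.float64(1176.0), np.float64(-663.0), np.float64(-791.0)), (np.float64(1030.0), np.float64(-614.0), np.float64(-402.0)), (np.float64(962.0), np.float64(-620.0), np.float64(-218.0)), (np.float64(911.0), np.float64(-629.0), np.float64(-81.0))]
130 [(np.float64(781.0), np.float64(-275.0), np.float64(3.0)), (np.float64(988.0), np.float64(-618.0), np.float64(-688.0)), (np.float64(909.0), np.float64(-614.0), np.float64(-413.0)), (np.float64(853.0), np.float64(-617.0), np.float64(-223.0)), (np.float64(815.0), np.float64(-630.0), np.float64(-91.0))]
160 [(np.float64(692.0), np.float64(-273.0), np.float64(2.0)), (np.float64(846.0), np.float64(-618.0), np.float64(-701.0)), (np.float64(787.0), np.float64(-612.0), np.float64(-420.0)), (np.float64(747.0), np.float64(-616.0), np.float64(-232.0)), (np.float64(719.0), np.float64(-629.0), np.float64(-99.0))]
190 [(np.float64(605.0), np.float64(-271.0), np.float64(1.0)), (np.float64(705.0), np.float64(-618.0), np.float64(-713.0)), (np.float64(667.0), np.float64(-612.0), np.float64(-432
[... 1596 characters left out ...]
96.0)), (np.float64(-3.0), np.float64(-991.0), np.float64(-792.0))]
370 [(np.float64(-136.0), np.float64(-503.0), np.float64(-789.0)), (np.float64(-143.0), np.float64(-629.0), np.float64(-808.0)), (np.float64(-142.0), np.float64(-747.0), np.float64(-801.0)), (np.float64(-142.0), np.float64(-867.0), np.float64(-799.0)), (np.float64(-145.0), np.float64(-991.0), np.float64(-805.0))]
t 0.25 pos [ 177. -521.  235.] yaw 0.3278 tilt [-0.  0. -1.] | d mm [ 204. -217.  -64.] units [ 3. -4. -1.] spin 0.32777496575373544 F [-0. -0.  1.] grip 93.3
t 0.25 pos [ 177. -521.  235.] yaw 0.3278 tilt [-0.  0. -1.] | d mm [ 387. -291.  -64.] units [ 6. -5. -1.] spin 0.32777496575373544 F [-0. -0.  1.] grip 93.3
```

Emit:
arm_command(plan=[[0.7,-0.54,-0.12,0,100],[0.7,-0.54,-0.12,0,100],[0.7,-0.54,-0.12,0,100],[0.7,-0.54,-0.12,0,100],[0.7,-0.54,-0.12,0,100],[0.7,-0.54,-0.12,0,100],[0.7,-0.54,-0.12,0,100],[0.7,-0.54,-0.12,0,100],[0,0,0,0.16,100],[0,0,0,0.16,100],[0,0,0,0,100]])

```text
clock: 1.62
tool_pos: [418.6, -154.9, 294.9]
eef_rot: [-3.141, -0.001, -0.003]
contact_force: [-0.3, -0.0, -0.1]
grip_width: 1.0
```

Run:
```python
from h import *
go((450,-120,300),0)
f=grab("wrist"); save(f,"w1.png",None,1.25)
```

```text
t 1.62 pos [ 418.6 -154.9  294.9] yaw 0.0007 tilt [ 1.8e-03  5.0e-04 -1.0e+00] | d mm [ 31.4 -34.9  -5. ] units [ 0.524 -0.581 -0.084] spin 0.0007376334636997051 F [-0.3 -0.  -0.1] grip 93.0
```

View pics/w1.png

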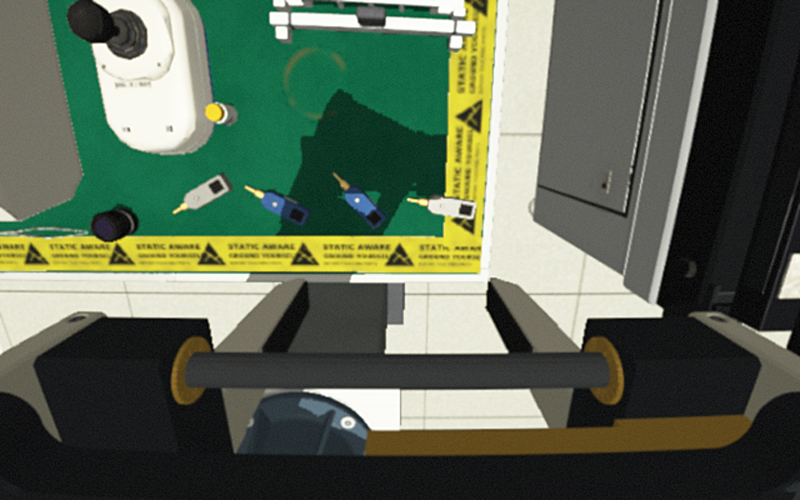

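Emit:
arm_command(plan=[[0.8,-0.2,0.2,0,100],[0.8,-0.2,0.2,0,100],[0.8,-0.1,0.2,0,100],[0.5,-0.1,0.2,0,100],[0,0,0,0,100],[0,0,0,0,100]])

```text
clock: 2.42
tool_pos: [596.8, -118.7, 245.6]
eef_rot: [3.141, 0.031, 0.003]
contact_force: [-0.5, -0.5, -0.3]
grip_width: 1.001
```

Run:
```python
from h import *
go((600,-120,230),0)
f=grab("wrist"); save(f,"w2.png",None,1.25)
import pickle; pickle.dump(f,open("w2.pkl","wb"))
```

```text
t 2.42 pos [ 596.8 -118.7  245.6] yaw 0.02 tilt [ 2.e-03 -4.e-04 -1.e+00] | d mm [ 3.1  1.4 15.6] units [0.052 0.023 0.26 ] spin 0.020037043709271174 F [-0.5 -0.5 -0.3] grip 93.1
```

View pics/w2.png

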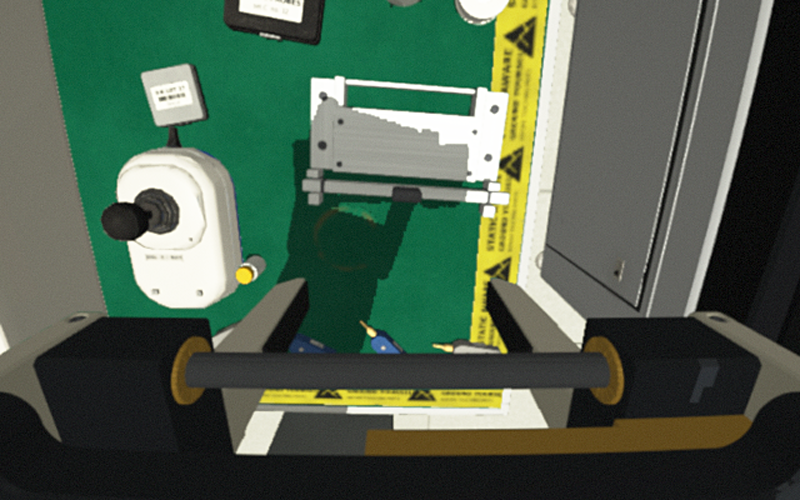

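Run:
```python
from h import *
import pickle
f=pickle.load(open("w2.pkl","rb")); P=cloud(f)
np.set_printoptions(precision=1,suppress=True)
Q=P[60:190,230:420].reshape(-1,3)
b=P[200:225,250:310].reshape(-1,3); print("bench z",np.nanmedian(b[:,2]))
h,e=np.histogram(Q[:,2],bins=np.arange(-5,70,3)); print(list(zip(e.astype(int),h)))
# height map image
m=np.clip((P[...,2]+5)*4,0,255); m=np.nan_to_num(m).astype(np.uint8)
c=cv2.applyColorMap(m[50:190,220:420],cv2.COLORMAP_JET)
cv2.imwrite("pics/hm.png",cv2.resize(c,None,fx=3.9,fy=3.9,interpolation=cv2.INTER_NEAREST))
save(f,"w2z.png",(220,50,420,190),3.9)
```

```text
bench z 2.237481801209441
[(np.int64(-5), np.int64(0)), (np.int64(-2), np.int64(1127)), (np.int64(1), np.int64(11580)), (np.int64(4), np.int64(778)), (np.int64(7), np.int64(2060)), (np.int64(10), np.int64(346)), (np.int64(13), np.int64(358)), (np.int64(16), np.int64(90)), (np.int64(19), np.int64(990)), (np.int64(22), np.int64(533)), (np.int64(25), np.int64(3773)), (np.int64(28), np.int64(2702)), (np.int64(31), np.int64(6)), (np.int64(34), np.int64(5)), (np.int64(37), np.int64(10)), (np.int64(40), np.int64(8)), (np.int64(43), np.int64(5)), (np.int64(46), np.int64(18)), (np.int64(49), np.int64(146)), (np.int64(52), np.int64(62)), (np.int64(55), np.int64(0)), (np.int64(58), np.int64(0)), (np.int64(61), np.int64(0)), (np.int64(64), np.int64(0))]
```

View pics/hm.png

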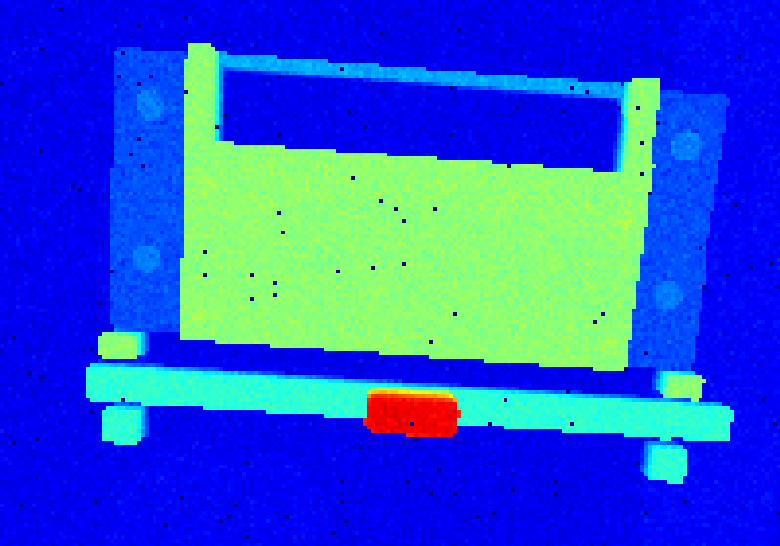

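View pics/w2z.png

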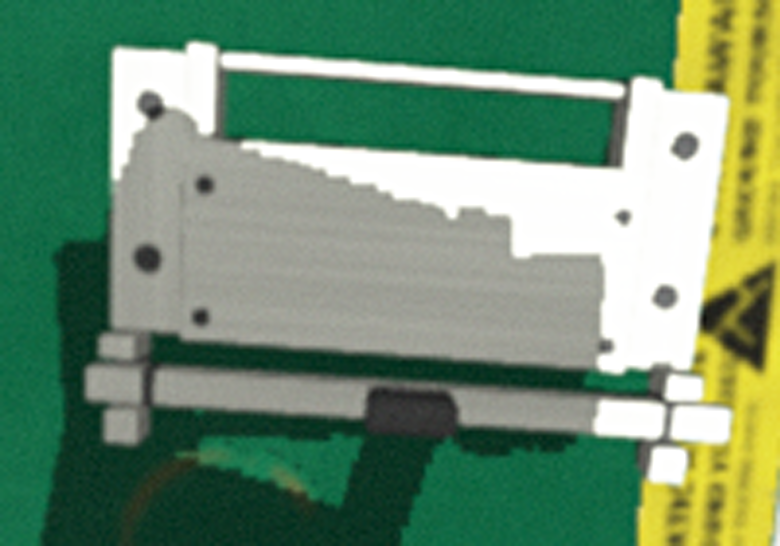

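```bash
cat >> h.py <<'E'
def magfit(f,box,zb=2.0,verbose=True):
    from scipy.optimize import least_squares
    P=cloud(f); m=(P[...,2]-zb>24.5)&(P[...,2]-zb<32)
    mm=np.zeros_like(m); mm[box[1]:box[3],box[0]:box[2]]=m[box[1]:box[3],box[0]:box[2]]
    n,l,st,_=cv2.connectedComponentsWithStats(mm.astype(np.uint8)); k=1+np.argmax(st[1:,4])
    Q=P[l==k]
    return Q
E
python3 - <<'E'
from h import *
import pickle
f=pickle.load(open("w2.pkl","rb")); P=cloud(f)
np.set_printoptions(precision=2,suppress=True)
Q=magfit(f,(220,50,420,190))
print(len(Q),Q.mean(0))
# front edge: for each y bin min x ; only bins well inside
def edge(Q,ax,bins,fn,trim):
    o=[]
    for a,b in zip(bins[:-1],bins[1:]):
        s=Q[(Q[:,ax]>=a)&(Q[:,ax]<b)]
        if len(s)>3: o.append(((a+b)/2,fn(s[:,1-ax])))
    o=np.array(o); return o
y0,y1=Q[:,1].min(),Q[:,1].max(); print(y0,y1)
b=np.arange(y0+8,y1-8,4); e=edge(Q,1,b,np.min,0); c=np.polyfit(e[:,0],e[:,1],1); r=e[:,1]-np.polyval(c,e[:,0]); print("front",c,r.std())
b2=np.arange(y0+20,y1-20,4); e=edge(Q,1,b2,np.max,0); c2=np.polyfit(e[:,0],e[:,1],1); print("rear",c2,(e[:,1]-np.polyval(c2,e[:,0])).std())
xb=np.arange(Q[:,0].min()+12,Q[:,0].min()+60,3)
for fn in (np.min,np.max):
    e=edge(Q,0,xb,fn,0); c3=np.polyfit(e[:,0],e[:,1],1); print("side",c3,np.polyval(c3,670))
yaw=-(np.arctan(c[0])+np.arctan(c2[0]))/2
print("yaw",yaw)
# express Q in yaw frame
c_,s_=np.cos(yaw),np.sin(yaw); A=np.array([[c_,s_],[-s_,c_]])
q=(A@Q[:,:2].T).T
lo=q[:,0].min(); sel=(q[:,0]<lo+50); print("x rng",np.percentile(q[:,0],[0,.3,1]), "y rng",np.percentile(q[sel,1],[0,.5,1,99,99.5,100]),q[sel,1].max()-q[sel,1].min())
mid=(q[sel,1].max()+q[sel,1].min())/2
fx=np.median([q[(q[:,1]>t)&(q[:,1]<t+4),0].min() for t in np.arange(mid-70,mid+66,4)]); rx=np.median([q[(q[:,1]>t)&(q[:,1]<t+4),0].max() for t in np.arange(mid-60,mid+56,4)])
print("front/rear",fx,rx,rx-fx,"mid",mid)
o=A.T@np.array([(fx+rx)/2-32,mid]); print("origin",o)
# bar
B=P[50:190,220:420].reshape(-1,3); qb=(A@(B[:,:2]-o).T).T; z=B[:,2]
s=(z>18)&(z<26)&(qb[:,0]<-9)&(qb[:,0]>-27)&(np.abs(qb[:,1])<115)
print("bar",s.sum(),np.percentile(qb[s],[1,50,99],axis=0))
t=(z>46)&(np.abs(qb[:,1])<30)&(qb[:,0]<0); print("tab",t.sum(),np.percentile(qb[t],[2,50,98],axis=0),np.median(z[t]), "world",B[t].mean(0))
E
```

```text
6024 [ 673.01 -125.34   27.92]
-203.31165345446755 -50.000338449476416
front [  0.05 645.05] 0.37757686063269336
rear [  0.05 707.09] 0.35035006431470334
side [  -0.06 -163.87] -200.90396290291756
side [-0.07 -4.53] -51.48769043505661
yaw -0.050371038687133905
x rng [643.49 643.89 644.39] y rng [-167.55 -166.44 -165.53  -18.61  -18.    -16.97] 150.58115126026766
front/rear 644.0659352140858 706.2402253250975 62.174290111011715 mid -92.26270054642283
origin [ 637.69 -124.53]
bar 1337 [[ -26.2  -112.63]
 [ -16.45   11.81]
 [ -10.42  106.31]]
tab 226 [[-22.13 -17.02]
 [-16.06  -3.26]
 [-10.9   10.54]] 51.430914778667386 world [ 621.34 -126.91   51.25]
```

Run:
```python
from h import *
go((621.2,-127,90),-0.051)
```

```text
t 2.48 pos [ 596.7 -118.7  245.7] yaw 0.0196 tilt [ 2.2e-03 -5.0e-04 -1.0e+00] | d mm [ 24.    8.7 155.7] units [0.4   0.145 2.596] spin 0.07062396565662166 F [ 1.   0.4 -0.5] grip 93.0
```

Emit:
arm_command(plan=[[0.4,0.145,0.6,0.07,60],[0,0,0.8,0,60],[0,0,0.8,0,60],[0,0,0.3,0,60],[0,0,0,0,60],[0,0,0,0,60]])

```text
clock: 3.22
tool_pos: [622.4, -130.4, 99.9]
eef_rot: [3.137, -0.081, 0.019]
contact_force: [0.6, -0.2, -0.2]
grip_width: 0.598
```

Run:
```python
from h import *
go((621.2,-127,42),-0.051)
f=grab("wrist"); save(f,"w3.png",None,1.25)
```

```text
t 3.23 pos [ 622.4 -130.4   99.9] yaw -0.0513 tilt [ 0.0123 -0.0036 -0.9999] | d mm [-2.  -3.5 57.9] units [-0.034 -0.058  0.965] spin -0.00034526937231449395 F [ 0.6 -0.2 -0.2] grip 55.6
```

View pics/w3.png

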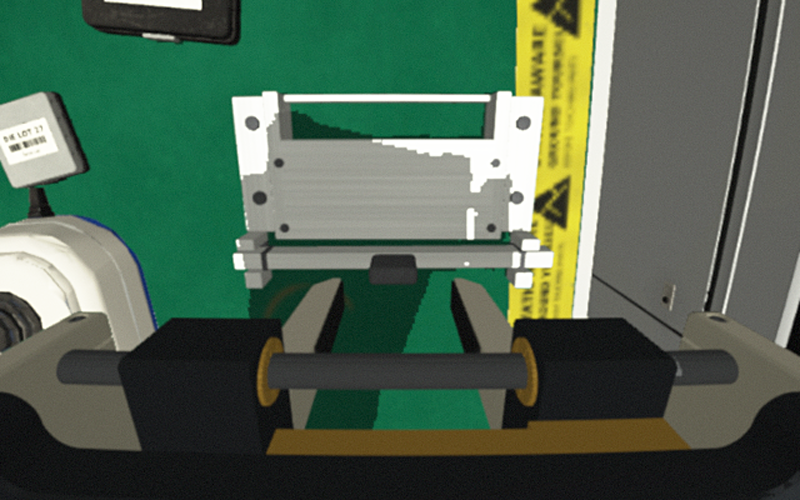

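```bash
cat >> h.py <<'E'
def fitmag(f,box):
    P=cloud(f); Q=magfit(f,box,0.5)
    y0,y1=Q[:,1].min(),Q[:,1].max()
    def ed(fn,m):
        e=np.array([((t+2),fn(Q[(Q[:,1]>t)&(Q[:,1]<t+4),0])) for t in np.arange(y0+m,y1-m-4,4)]); return np.polyfit(e[:,0],e[:,1],1)
    c,c2=ed(np.min,10),ed(np.max,20)
    yaw=-(np.arctan(c[0])+np.arctan(c2[0]))/2
    A=np.array([[np.cos(yaw),np.sin(yaw)],[-np.sin(yaw),np.cos(yaw)]])
    q=(A@Q[:,:2].T).T; lo=np.percentile(q[:,0],1); sel=(q[:,0]<lo+50)&(q[:,0]>lo+5)
    ya,yb=q[sel,1].min(),q[sel,1].max(); mid=(ya+yb)/2
    fx=np.median([q[(q[:,1]>t)&(q[:,1]<t+4),0].min() for t in np.arange(mid-70,mid+66,4)]); rx=np.median([q[(q[:,1]>t)&(q[:,1]<t+4),0].max() for t in np.arange(mid-60,mid+56,4)])
    o=A.T@np.array([(fx+rx)/2-32,mid])
    print("mag origin",o.round(2),"yaw",yaw.round(4),c[0],c2[0],"size",(rx-fx).round(1),(yb-ya).round(1),"z",np.median(Q[:,2]).round(1))
    B=P.reshape(-1,3); qb=(A@(B[:,:2]-o).T).T; z=B[:,2]
    t=(z>44)&(z<60)&(np.abs(qb[:,1])<40)&(np.abs(qb[:,0]+17)<15)
    if t.sum()>20: print("tab",t.sum(),np.percentile(qb[t],[2,50,98],axis=0).round(1).tolist(),B[t].mean(0))
    return o,yaw
E
python3 - <<'E'
from h import *
f=grab("wrist"); fitmag(f,(170,60,450,235))
E
```

```text
mag origin [ 638.43 -124.78] yaw -0.0495 0.051877342309493105 0.04723314901949731 size 63.2 151.2 z 27.8
tab 631 [[-22.7, -17.2], [-15.8, -3.3], [-11.4, 10.6]] [ 622.17245419 -127.22134173   50.74978582]
```

Emit:
arm_command(plan=[[-0.02,-0.055,0.3,0,60],[0,0,0.3,0,60],[0,0,0.3,0,60],[0,0,0,0,60],[0,0,0,0,60]])

```text
clock: 3.95
tool_pos: [622.2, -126.7, 42.4]
eef_rot: [3.137, -0.08, 0.02]
contact_force: [-0.6, -0.1, -0.3]
grip_width: 0.599
```

Run:
```python
from h import *
go((621.5,-127.1,42),-0.05)
```

```text
t 3.95 pos [ 622.2 -126.7   42.4] yaw -0.0509 tilt [ 0.0129 -0.0037 -0.9999] | d mm [-0.7  0.4  0.4] units [-0.011  0.006  0.006] spin -0.0009322542568788172 F [-0.6 -0.1 -0.3] grip 55.7
```

Grip the tab (tab 30 mm = 32%).

Emit:
arm_command(plan=[[0,0,0,0,20],[0,0,0,0,20],[0,0,0,0,20],[0,0,0,0,20],[0,0,0,0,20],[0,0,0,0,20]], force=30)

```text
clock: 4.7
tool_pos: [622.8, -127.0, 43.6]
eef_rot: [3.137, -0.08, 0.023]
contact_force: [0.5, 0.8, -1.1]
grip_width: 0.32
```

Run:
```python
from h import *
go((621.5,-127.1,42),-0.05)
```

```text
t 4.7 pos [ 622.8 -127.    43.6] yaw -0.051 tilt [ 0.0146 -0.0042 -0.9999] | d mm [-1.3  0.2  1.6] units [-0.021  0.003  0.027] spin -0.00098509078304998 F [ 0.5  0.8 -1.1] grip 29.7
```

Emit:
arm_command(plan=[[0,0,-0.1,0,20],[0,0,-0.2,0,20],[0,0,-0.3,0,20],[0,0,-0.3,0,20],[0,0,0,0,20]])

```text
clock: 5.32
tool_pos: [622.6, -126.9, 102.9]
eef_rot: [3.136, -0.08, 0.027]
contact_force: [1.0, 0.5, -0.9]
grip_width: 0.322
```

Run:
```python
from h import *
c,s=np.cos(-.05),np.sin(-.05)
go((622.8+67*c,-127+67*s,95),-0.05)
f=grab("scene"); save(f,"s1.png",(280,120,440,240),4)
```

```text
t 5.33 pos [ 622.6 -126.9  102.9] yaw -0.051 tilt [ 0.0169 -0.0049 -0.9998] | d mm [67.1 -0.   9.1] units [ 1.118e+00 -1.000e-03  1.510e-01] spin -0.0009655588913002333 F [ 1.   0.5 -0.9] grip 30.0
```

View pics/s1.png

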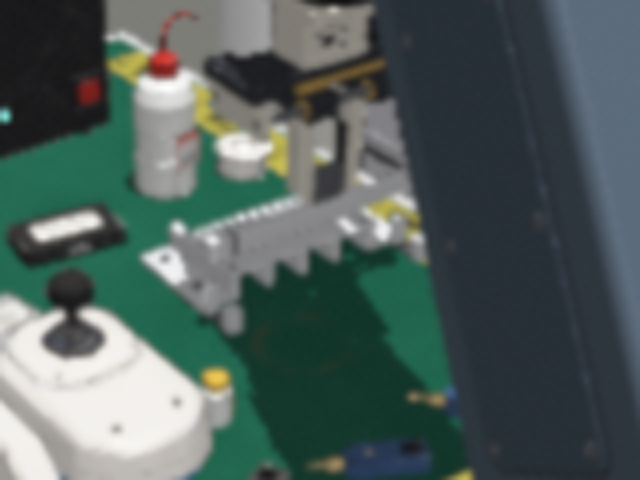

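Emit:
arm_command(plan=[[0.3,0,0,0,20],[0.3,0,0,0,20],[0.3,0,0,0,20],[0.2,0,0,0,20],[0,0,0,0,20],[0,0,0,0,20]])

```text
clock: 6.12
tool_pos: [687.4, -129.7, 99.3]
eef_rot: [3.138, -0.08, 0.015]
contact_force: [-0.9, -0.4, -1.0]
grip_width: 0.32
```

Run:
```python
from h import *
c,s=np.cos(-.05),np.sin(-.05)
go((622.8+67*c,-127+67*s,67.5),-0.05)
f=grab("wrist"); save(f,"w4.png",None,1.25)
```

```text
t 6.12 pos [ 687.4 -129.7   99.3] yaw -0.0512 tilt [ 0.0094 -0.0029 -1.    ] | d mm [ 2.1  0.4 31.8] units [0.035 0.007 0.53 ] spin -0.0011697928390388412 F [-0.9 -0.4 -1. ] grip 29.8
```

View pics/w4.png

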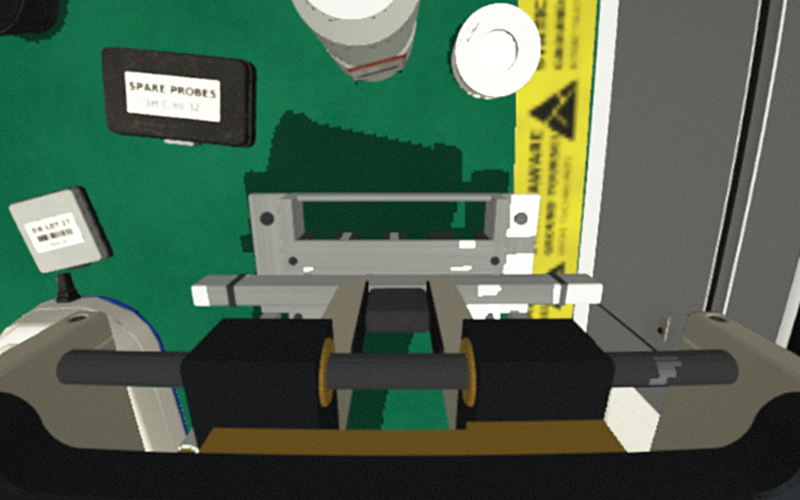

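Emit:
arm_command(plan=[[0.03,0,0.2,0,20],[0,0,0.15,0,20],[0,0,0.1,0,20],[0,0,0.04,0,20],[0,0,0,0,20]])

```text
clock: 6.8
tool_pos: [688.7, -129.9, 67.6]
eef_rot: [3.138, -0.081, 0.014]
contact_force: [0.2, 0.4, 2.5]
grip_width: 0.322
```

Run:
```python
from h import *
c,s=np.cos(-.05),np.sin(-.05)
go((622.8+67*c,-127+67*s,67.5),-0.05)
```

```text
t 6.8 pos [ 688.7 -129.9   67.6] yaw -0.0514 tilt [ 0.0086 -0.0027 -1.    ] | d mm [1.  0.4 0.1] units [0.017 0.007 0.001] spin -0.0013851263358994892 F [0.2 0.4 2.5] grip 29.9
```

Emit:
arm_command(plan=[[0,0,0,0,36],[0,0,0,0,50],[0,0,0,0,55],[0,0,-0.3,0,55],[0,0,-0.6,0,55],[0,0,-0.8,0,55],[-0.5,0,-0.8,0,55],[-0.8,0,0,0,55],[-0.8,0,0,0,55],[-0.3,0,0,0,55],[0,0,0,0,55]])

```text
clock: 8.18
tool_pos: [540.8, -122.2, 231.3]
eef_rot: [3.135, -0.08, 0.032]
contact_force: [0.4, -0.3, 0.8]
grip_width: 0.554
```

Run:
```python
from h import *
go((420,-120,250),0)
f=grab("wrist"); save(f,"w5.png",None,1.25)
import pickle; pickle.dump(f,open("w5.pkl","wb"))
```

```text
t 8.18 pos [ 540.8 -122.2  231.3] yaw -0.0512 tilt [ 0.0202 -0.0064 -0.9998] | d mm [-120.4    4.1  -21.1] units [-2.006  0.068 -0.352] spin -0.05123485420554941 F [ 0.4 -0.3  0.8] grip 51.5
```

View pics/w5.png

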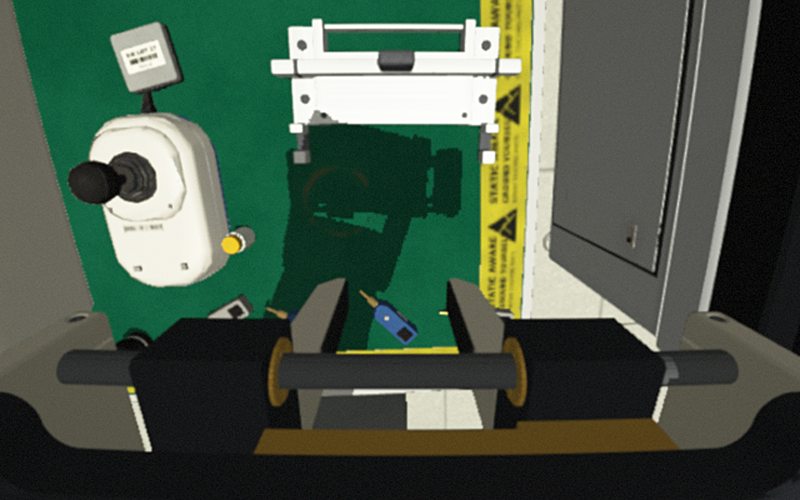

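Run:
```python
from h import *
go((385,-55,230),-0.05)
```

```text
t 8.22 pos [ 541.6 -122.3  231.3] yaw -0.0511 tilt [ 0.0207 -0.0065 -0.9998] | d mm [-159.8  -59.2   -2.4] units [-2.663 -0.986 -0.04 ] spin -0.0010894225185587025 F [-0.   0.2  1. ] grip 51.1
```

Emit:
arm_command(plan=[[-0.45,-0.17,0,0,55],[-0.45,-0.17,0,0,55],[-0.45,-0.17,0,0,55],[-0.45,-0.17,0,0,55],[-0.45,-0.17,0,0,55],[-0.4,-0.1,0,0,55],[0,0,0,0,55],[0,0,0,0,55]])

```text
clock: 9.22
tool_pos: [390.6, -56.6, 230.6]
eef_rot: [3.133, -0.078, 0.044]
contact_force: [0.1, -0.1, -1.2]
grip_width: 0.554
```

Run:
```python
from h import *
go((385,-55,230),-0.05)
f=grab("wrist"); save(f,"w6.png",None,1.25)
import pickle; pickle.dump(f,open("w6.pkl","wb"))
P=cloud(f); m=(P[...,2]>10)&(P[...,2]<24)&(P[...,0]>340)&(P[...,0]<520)
n,l,st,ce=cv2.connectedComponentsWithStats(m.astype(np.uint8))
for k in range(1,n):
    if st[k,4]>150:
        q=P[l==k]; (c,wh,a)=cv2.minAreaRect(q[:,:2].astype(np.float32)); print(ce[k].round(),st[k,4],"c",np.round(c,1),"wh",np.round(wh,1),"ang",round(a,1),"z",np.median(q[:,2]).round(1),"mean",q.mean(0).round(1))
```

```text
t 9.22 pos [390.6 -56.6 230.6] yaw -0.0499 tilt [ 0.0279 -0.0081 -0.9996] | d mm [-5.7 -1.4  0.5] units [-0.095 -0.023  0.008] spin 0.00011984253307639747 F [ 0.1 -0.1 -1.2] grip 51.5
[201.  98.] 258 c [495.2  91.6] wh [15.2 71.1] ang 32.8 z 16.7 mean [498.1  83.5  16.9]
[ 82. 115.] 272 c [485.  242.1] wh [69.3  4.1] ang 0.6 z 20.2 mean [486.5 241.8  20.1]
[207. 150.] 774 c [430.1  91.9] wh [22.1 73.9] ang 25.8 z 16.0 mean [432.8  86.4  15.8]
[357. 154.] 787 c [ 420.3 -108.2] wh [73.1 22.2] ang 42.9 z 15.9 mean [ 416.8 -110.9   15.7]
[438. 152.] 748 c [ 416.1 -215.8] wh [71.3 22. ] ang 81.1 z 15.8 mean [ 415.5 -219.    15.6]
[281. 160.] 787 c [416.7  -6.1] wh [72.4 22.8] ang 62.2 z 16.1 mean [414.8 -10.6  15.8]
```

View pics/w6.png

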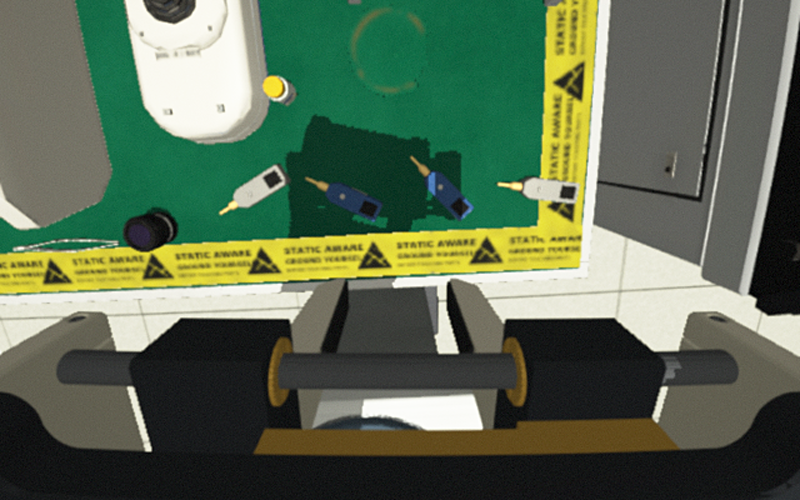

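```bash
cat >> h.py <<'E'
def carts(f,xr=(340,640),yr=(-270,190)):
    P=cloud(f); m=(P[...,2]>11.5)&(P[...,2]<22)&(P[...,0]>xr[0])&(P[...,0]<xr[1])&(P[...,1]>yr[0])&(P[...,1]<yr[1])
    n,l,st,ce=cv2.connectedComponentsWithStats(m.astype(np.uint8)); out=[]
    low=(P[...,2]>4)&(P[...,2]<11.5)
    for k in range(1,n):
        q=P[l==k]
        if st[k,4]<150: continue
        c,wh,a=cv2.minAreaRect(q[:,:2].astype(np.float32)); 
        if not(50<max(wh)<70 and 17<min(wh)<28): print("skip",ce[k].round(),np.round(c),np.round(wh)); continue
        c=np.array(c); a=np.radians(a)
        ax=np.array([np.cos(a),np.sin(a)]) if wh[0]>wh[1] else np.array([-np.sin(a),np.cos(a)])
        d=P[low][:,:2]-c; al=d@ax; pe=d@np.array([-ax[1],ax[0]])
        near=(np.abs(pe)<5)&(np.abs(al)>34)&(np.abs(al)<60); sg=np.sign((np.sign(al[near])).sum())
        n_=ax*sg; th=np.arctan2(n_[1],n_[0]); rear=c-n_*30
        g=c-n_*22
        print("px",ce[k].round(),"blockc",c.round(1),"wh",np.round(wh,1),"nose deg",np.degrees(th).round(1),"rad",th.round(3),"votes",near.sum(),(np.sign(al[near])).sum(),"grip@7.5",g.round(1),"z",np.median(q[:,2]).round(1))
        out.append((c,th,g))
    return out
E
python3 - <<'E'
from h import *
import pickle
f=pickle.load(open("w6.pkl","rb")); carts(f)
P=cloud(f); print(P[10:20:4,130:215:10].round().tolist())
t=grab("top"); P=cloud(t); m=(P[...,0]>480)&(P[...,0]<640)&(P[...,1]>0)&(P[...,1]<130); q=P[m]; q=q[q[:,2]<150]; print(np.percentile(q[:,2],[50,90,99,100]), q[q[:,2]>60][::8].round())
E
```

```text
skip [207.  31.] [573.  66.] [73.  3.]
skip [203.  96.] [498.  91.] [18. 74.]
skip [207. 150.] [431.  90.] [22. 71.]
px [358. 155.] blockc [ 416.9 -111.3] wh [63.9 22.2] nose deg 42.9 rad 0.75 votes 43 43.0 grip@7.5 [ 400.8 -126.3] z 16.0
px [439. 152.] blockc [ 415.5 -219.8] wh [63.3 22. ] nose deg 81.1 rad 1.416 votes 51 43.0 grip@7.5 [ 412.1 -241.5] z 15.8
px [282. 160.] blockc [414.7  -9.5] wh [64.4 22.3] nose deg 61.5 rad 1.074 votes 42 40.0 grip@7.5 [404.2 -28.8] z 16.1
[[[586.0, 127.0, 65.0], [585.0, 118.0, 63.0], [585.0, 108.0, 62.0], [586.0, 99.0, 58.0], [586.0, 89.0, 56.0], [586.0, 79.0, 54.0], [589.0, 73.0, 43.0], [594.0, 68.0, 26.0], [602.0, 64.0, 1.0]], [[583.0, 130.0, 62.0], [582.0, 119.0, 62.0], [583.0, 111.0, 57.0], [582.0, 100.0, 56.0], [582.0, 89.0, 57.0], [582.0, 81.0, 52.0], [584.0, 72.0, 46.0], [589.0, 68.0, 28.0], [598.0, 65.0, 2.0]], [[581.0, 133.0, 57.0], [579.0, 120.0, 61.0], [579.0, 111.0, 58.0], [578.0, 100.0, 57.0], [577.0, 90.0, 58.0], [580.0, 83.0, 48.0], [580.0, 73.0, 45.0], [584.0, 67.0, 30.0], [593.0, 65.0, 1.0]]]
[ 26.0455051   59.28922707 116.6993951  119.75380524] [[638. 123.  62.]
 [627. 106.  62.]
 [617. 116. 107.]
 [613. 118. 113.]
 [610. 120. 117.]
 [608. 125. 116.]
 [616. 106.  62.]
 [605. 113. 116.]
 [602. 120. 117.]
 [611.  96.  60.]
 [600. 110. 114.]
 [598. 123. 115.]
 [605. 103.  68.]
 [595. 118. 115.]
 [603.  90.  61.]
 [593. 110. 111.]
 [590. 123. 116.]
 [597. 101.  65.]
 [589. 110. 103.]
 [586. 120. 103.]
 [592.  98.  62.]
 [589. 114.  67.]
 [586. 119.  64.]
 [584. 127.  61.]
 [584. 101.  60.]
 [578. 127.  61.]
 [573. 116.  60.]
 [557. 113.  61.]
 [554. 108.  61.]
 [552. 108.  60.]]
```

```bash
sed -i 's/g=c-n_\*22/pr=(q[:,:2]-c)@n_; g=c+n_*(np.percentile(pr,1)+8.0)/; s/50<max(wh)<70/50<max(wh)<74/; s/grip@7.5/grip@8/' h.py
python3 - <<'E'
from h import *
import pickle
f=pickle.load(open("w6.pkl","rb")); r=carts(f)
go((400,-127,120),0.75)
E
```

```text
skip [207.  31.] [573.  66.] [73.  3.]
px [203.  96.] blockc [497.5  90.6] wh [18.4 74. ] nose deg 180.0 rad 3.142 votes 4 0.0 grip@8 [497.5  90.6] z 16.7
px [207. 150.] blockc [430.8  90.4] wh [22.1 70.7] nose deg 115.8 rad 2.021 votes 33 19.0 grip@8 [442.3  66.5] z 16.1
px [358. 155.] blockc [ 416.9 -111.3] wh [63.9 22.2] nose deg 42.9 rad 0.75 votes 43 43.0 grip@8 [ 400.1 -127. ] z 16.0
px [439. 152.] blockc [ 415.5 -219.8] wh [63.3 22. ] nose deg 81.1 rad 1.416 votes 51 43.0 grip@8 [ 411.9 -242.3] z 15.8
px [282. 160.] blockc [414.7  -9.5] wh [64.4 22.3] nose deg 61.5 rad 1.074 votes 42 40.0 grip@8 [403.5 -30.2] z 16.1
t 9.32 pos [390.3 -56.6 230.4] yaw -0.0501 tilt [ 0.0272 -0.0079 -0.9996] | d mm [ 10.2  69.1 111.1] units [0.17  1.151 1.852] spin -0.8000844766686122 F [0.1 0.  0.2] grip 51.3
```

Emit:
arm_command(plan=[[0.09,0.55,0,0,45],[0.09,0.55,0.1,0,45],[0,0,0.35,-0.16,45],[0,0,0.35,-0.16,45],[0,0,0.35,-0.16,45],[0,0,0.35,-0.16,45],[0,0,0.3,-0.16,45],[0,0,0,0,45],[0,0,0,0,45]])

```text
clock: 10.45
tool_pos: [407.4, -129.6, 119.8]
eef_rot: [2.895, 1.171, 0.037]
contact_force: [-1.0, 0.4, 0.1]
grip_width: 0.449
```

Run:
```python
from h import *
go((400,-127,60),0.75)
f=grab("wrist"); save(f,"w7.png",None,1.25); carts(f,yr=(-200,-50))
```

```text
t 10.45 pos [ 407.4 -129.6  119.8] yaw 0.769 tilt [ 0.0289 -0.0086 -0.9995] | d mm [-4.3 -8.6 59.6] units [-0.072 -0.143  0.993] spin 0.019036935243954112 F [-1.   0.4  0.1] grip 41.8
px [307. 179.] blockc [ 419.5 -108.6] wh [71.4 21.6] nose deg 43.0 rad 0.75 votes 61 61.0 grip@8 [ 400.2 -126.6] z 16.0
```

View pics/w7.png

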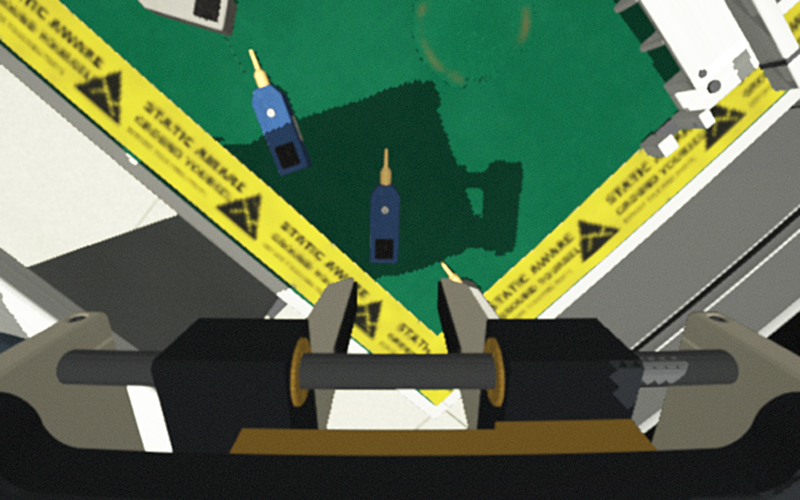

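Emit:
arm_command(plan=[[-0.07,-0.14,0.3,0.019,35],[0,0,0.4,0,35],[0,0,0.3,0,35],[0,0,0.2,0,35],[0,0,0,0,35],[0,0,0,0,35]])

```text
clock: 11.25
tool_pos: [403.9, -128.6, 49.7]
eef_rot: [2.906, 1.126, 0.047]
contact_force: [-0.3, -0.4, -0.9]
grip_width: 0.352
```

Run:
```python
from h import *
go((400.2,-126.8,19.5),0.75)
f=grab("wrist"); save(f,"w8.png",None,1.25); carts(f,yr=(-200,-50))
```

```text
t 11.25 pos [ 403.9 -128.6   49.7] yaw 0.7396 tilt [ 0.0369 -0.0122 -0.9992] | d mm [-2.1 -4.9 30. ] units [-0.035 -0.081  0.501] spin -0.010351673982456067 F [-0.3 -0.4 -0.9] grip 32.7
skip [627.  40.] [ 635. -193.] [11.  7.]
px [310. 198.] blockc [ 419.3 -108.5] wh [71.6 21.8] nose deg 42.7 rad 0.745 votes 122 122.0 grip@8 [ 399.7 -126.6] z 15.9
```

View pics/w8.png

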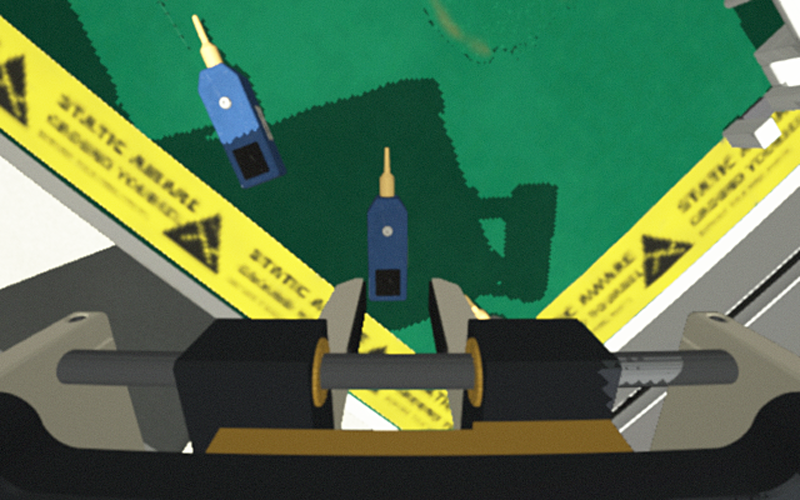

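Emit:
arm_command(plan=[[-0.04,-0.08,0,-0.01,35],[0,0,0.2,0,35],[0,0,0.2,0,35],[0,0,0,0,35],[0,0,0,0,35]])

```text
clock: 11.92
tool_pos: [399.7, -127.0, 24.3]
eef_rot: [2.899, 1.141, 0.048]
contact_force: [-0.0, 0.2, -0.0]
grip_width: 0.348
```

Run:
```python
from h import *
go((400,-126.8,19.5),0.747)
```

```text
t 11.93 pos [ 399.7 -127.    24.3] yaw 0.7502 tilt [ 0.0377 -0.0126 -0.9992] | d mm [ 0.2 -0.1  4.8] units [ 0.004 -0.002  0.08 ] spin 0.003194212411719466 F [-0.   0.2 -0. ] grip 32.4
```

Emit:
arm_command(plan=[[0,0,0.07,0,35],[0,0,0,0,35],[0,0,0,0,15],[0,0,0,0,15],[0,0,0,0,15],[0,0,0,0,15],[0,0,0,0,15]], force=9)

```text
clock: 12.8
tool_pos: [400.1, -127.1, 20.2]
eef_rot: [2.899, 1.141, 0.048]
contact_force: [0.3, -0.5, -0.0]
grip_width: 0.239
```

Run:
```python
from h import *
go((400,-126.8,60),-0.05)
f=grab("wrist"); save(f,"w9.png",None,1.25); carts(f,yr=(-200,-50))
```

```text
t 12.8 pos [ 400.1 -127.1   20.2] yaw 0.7502 tilt [ 0.0384 -0.0129 -0.9992] | d mm [  0.9   1.1 -39.8] units [ 0.014  0.018 -0.663] spin 0.800222272681975 F [ 0.3 -0.5 -0. ] grip 22.2
skip [317. 211.] [ 420. -116.] [68. 47.]
```

View pics/w9.png

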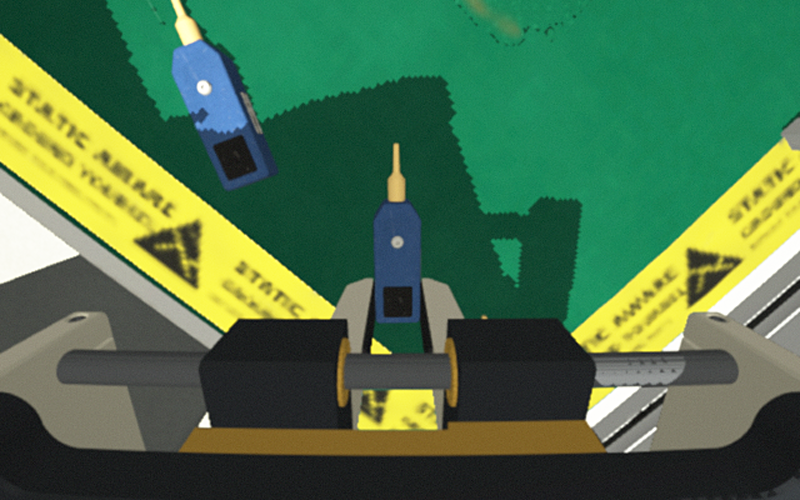

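```bash
cat >> h.py <<'E'
O=np.array([638.1,-124.7]); YM=-0.05
def mag(x,y):
    c,s=np.cos(YM),np.sin(YM); return (O+[c*x-s*y,s*x+c*y])
def tomag(p):
    c,s=np.cos(YM),np.sin(YM); d=np.asarray(p)[...,:2]-O; return np.stack([c*d[...,0]+s*d[...,1],-s*d[...,0]+c*d[...,1]],-1)
E
python3 - <<'E'
from h import *
for y in (-51,-17,17,51): print(y,mag(-95,y))
E
```

```text
-51 [ 540.66978763 -170.8882422 ]
-17 [ 542.36907938 -136.93073335]
17 [ 544.06837114 -102.97322449]
51 [545.7676629  -69.01571564]
```

Emit:
arm_command(plan=[[0,0,-0.15,0,15],[0,0,-0.3,0,15],[0,0,-0.2,0,15],[0,0,0,0.16,15],[0,0,0,0.16,15],[0,0,0,0.16,15],[0,0,0,0.16,15],[0,0,0,0.14,15],[0,0,0,0,15]])

```text
clock: 13.98
tool_pos: [398.9, -126.7, 64.2]
eef_rot: [3.127, -0.084, 0.065]
contact_force: [-0.5, 0.2, -0.9]
grip_width: 0.238
```

Run:
```python
from h import *
go((*mag(-95,-17),45),-0.05)
```

```text
t 13.97 pos [ 398.9 -126.7   64.2] yaw -0.0533 tilt [ 0.0409 -0.014  -0.9991] | d mm [142.9   2.2  25.2] units [2.381 0.037 0.421] spin -0.003328218324500476 F [-0.5  0.2 -0.9] grip 22.1
```

Emit:
arm_command(plan=[[0.4,0.01,0,0,15],[0.4,0.01,0,0,15],[0.4,0.01,0,0,15],[0.4,0,0.1,0,15],[0.4,0,0.1,0,15],[0.3,0,0.1,0,15],[0,0,0.1,0,15],[0,0,0,0,15]])

```text
clock: 14.98
tool_pos: [540.4, -134.8, 46.7]
eef_rot: [3.127, -0.041, 0.063]
contact_force: [0.1, -0.5, -0.5]
grip_width: 0.238
```

Run:
```python
from h import *
go((*mag(-95,-17),22),-0.05)
f=grab("wrist"); save(f,"w10.png",None,1.25); 
import pickle; pickle.dump(f,open("w10.pkl","wb"))
```

```text
t 14.97 pos [ 540.4 -134.8   46.7] yaw -0.0257 tilt [ 0.0401 -0.0138 -0.9991] | d mm [ 1.   1.7 24.8] units [0.017 0.029 0.413] spin 0.024281719760666398 F [ 0.1 -0.5 -0.5] grip 22.1
```

View pics/w10.png

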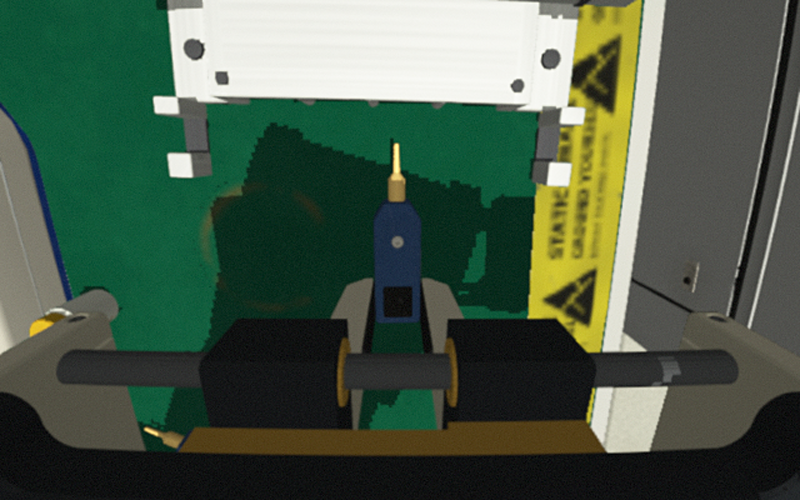

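Emit:
arm_command(plan=[[0.02,0.03,0.2,0.024,15],[0,0,0.2,0,15],[0,0,0,0,15]])

```text
clock: 15.4
tool_pos: [541.8, -137.3, 21.6]
eef_rot: [3.127, -0.081, 0.063]
contact_force: [-0.1, 0.5, -0.9]
grip_width: 0.238
```

Run:
```python
from h import *
s=get_state();print(tomag(s["tool_pos"]))
go((*mag(-95,-17),22),-0.05)
f=grab("wrist"); save(f,"w11.png",None,1.25); 
P=cloud(f)
# nose and block top points, in mag frame
m=(P[...,2]>9)&(P[...,2]<24); m[:, :280]=0; m[:,360:]=0; m[250:]=0;
n,l,st,ce=cv2.connectedComponentsWithStats(m.astype(np.uint8))
for k in range(1,n):
    if st[k,4]>200:
        q=P[l==k]; t=tomag(q)
        for a in range(-100,40,8):
            s=(t[:,0]>=a)&(t[:,0]<a+8)
            if s.sum()>5: print(k,a,s.sum(),t[s,1].min().round(1),t[s,1].max().round(1),"mid",((t[s,1].min()+t[s,1].max())/2).round(1),"z",np.median(q[s,2]).round(1))
```

```text
[-95.55528081 -17.40379002]
t 15.4 pos [ 541.8 -137.3   21.6] yaw -0.0514 tilt [ 0.0401 -0.0139 -0.9991] | d mm [ 0.6 -0.4 -0.3] units [ 0.009 -0.007 -0.006] spin -0.0013839999015838877 F [-0.1  0.5 -0.9] grip 22.2
3 -100 332 -28.1 -5.8 mid -16.9 z 18.3
3 -92 902 -42.1 6.3 mid -17.9 z 18.1
3 -84 464 -28.6 -6.5 mid -17.5 z 17.7
3 -76 482 -28.1 -6.1 mid -17.1 z 17.8
3 -68 507 -27.9 -6.1 mid -17.0 z 18.1
3 -60 513 -27.8 -6.3 mid -17.0 z 18.0
3 -52 456 -27.1 -6.1 mid -16.6 z 18.1
3 -44 188 -20.3 -12.7 mid -16.5 z 13.6
3 -36 131 -20.3 -12.8 mid -16.5 z 12.7
3 -28 64 -18.0 -15.7 mid -16.9 z 11.8
3 -20 12 -17.4 -15.7 mid -16.6 z 12.0
```

View pics/w11.png

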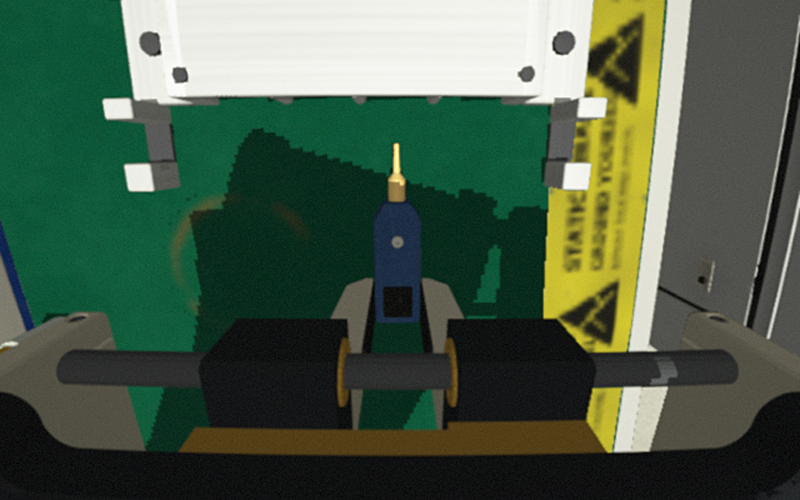

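Emit:
arm_command(plan=[[0.15,0,0,0,15],[0.2,0,0,0,15],[0.2,0,0,0,15],[0.2,0,0,0,15],[0,0,0,0,15]])

```text
clock: 16.08
tool_pos: [591.5, -140.0, 25.1]
eef_rot: [3.126, -0.08, 0.068]
contact_force: [-0.2, 0.9, -1.0]
grip_width: 0.237
```

Run:
```python
from h import *
s=get_state();print(tomag(s["tool_pos"]))
go((*mag(-18.5,-17),22),-0.05)
```

```text
[-45.77373162 -17.61553664]
t 16.07 pos [ 591.5 -140.    25.1] yaw -0.0509 tilt [ 0.043  -0.0148 -0.999 ] | d mm [27.1 -0.7  4.3] units [ 0.452 -0.012  0.071] spin -0.0009109525416630682 F [-0.2  0.9 -1. ] grip 22.0
```

Emit:
arm_command(plan=[[0.15,-0.005,0.03,0,15],[0.15,-0.005,0.03,0,15],[0.13,0,0.02,0,15],[0,0,0,0,15]])

```text
clock: 16.58
tool_pos: [618.9, -140.8, 20.8]
eef_rot: [3.126, -0.08, 0.067]
contact_force: [-0.1, 1.3, -1.5]
grip_width: 0.24
```

Run:
```python
from h import *
s=get_state();print(tomag(s["tool_pos"]))
go((*mag(-18.5,-17),20.5),-0.05)
f=grab("wrist"); save(f,"w12.png",None,1.25);
```

```text
[-18.32990405 -17.00886661]
t 16.57 pos [ 618.9 -140.8   20.8] yaw -0.0509 tilt [ 0.0423 -0.0146 -0.999 ] | d mm [-0.2 -0.   0.3] units [-0.003 -0.     0.005] spin -0.000948820964048469 F [-0.1  1.3 -1.5] grip 22.3
```

View pics/w12.png

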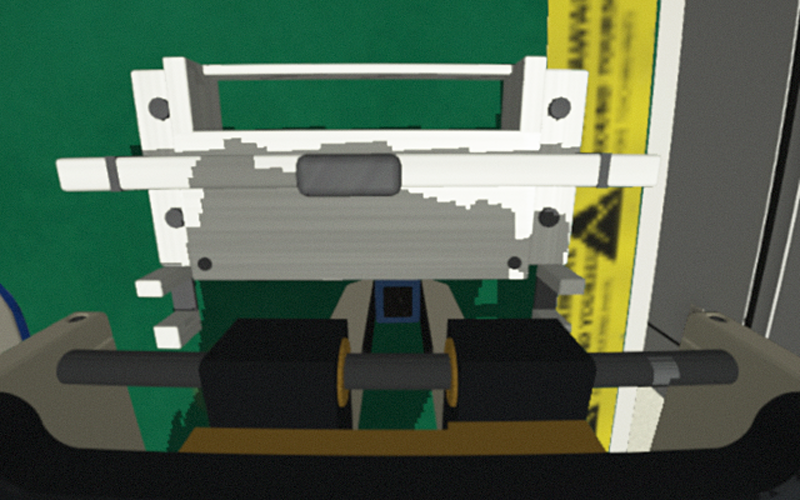

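Emit:
arm_command(plan=[[0,0,0,0,30],[0,0,0,0,36],[-0.1,0,0,0,36],[-0.2,0,0,0,36],[-0.2,0,0,0,36],[0,0,0,0,0],[0,0,0,0,0],[0,0,0,0,0],[0,0,0,0,0]])

```text
clock: 17.75
tool_pos: [585.9, -139.2, 19.9]
eef_rot: [3.126, -0.081, 0.066]
contact_force: [-0.6, -0.4, -0.7]
grip_width: 0.012
```

Run:
```python
from h import *
s=get_state();print(tomag(s["tool_pos"]))
go((*mag(-12.5,-17),20.),-0.05)
f=grab("wrist"); save(f,"w13.png",None,1.25);
```

```text
[-51.40409141 -17.05075411]
t 17.75 pos [ 585.9 -139.2   19.9] yaw -0.0513 tilt [ 0.042  -0.0145 -0.999 ] | d mm [38.9 -0.1  1.5] units [ 0.648 -0.002  0.025] spin -0.001314356749825496 F [-0.6 -0.4 -0.7] grip 1.1
```

View pics/w13.png

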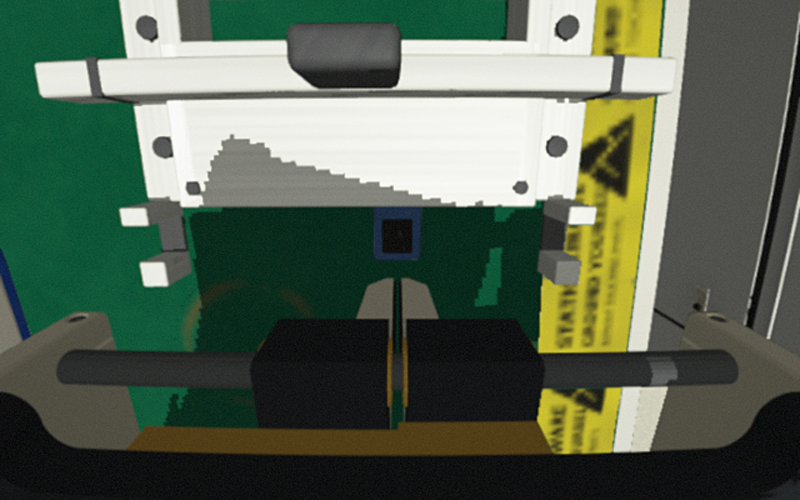

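Emit:
arm_command(plan=[[0.15,0,0.006,0,0],[0.08,0,0.003,0,0],[0.08,0,0.003,0,0],[0.08,0,0.003,0,0],[0.08,0,0.003,0,0],[0.06,0,0.003,0,0],[0,0,0,0,0]])

```text
clock: 18.68
tool_pos: [620.3, -140.9, 19.8]
eef_rot: [3.126, -0.08, 0.066]
contact_force: [-0.6, -0.2, 0.8]
grip_width: 0.005
```

Run:
```python
from h import *
s=get_state();print(tomag(s["tool_pos"]))
go((*mag(-12.5,-17),20.),-0.05)
f=grab("wrist"); save(f,"w14.png",None,1.25);
```

```text
[-16.96819601 -17.04752104]
t 18.68 pos [ 620.3 -140.9   19.8] yaw -0.0511 tilt [ 0.042  -0.0145 -0.999 ] | d mm [ 4.5 -0.1  0. ] units [ 0.075 -0.001  0.   ] spin -0.001087853910564096 F [-0.6 -0.2  0.8] grip 0.5
```

View pics/w14.png

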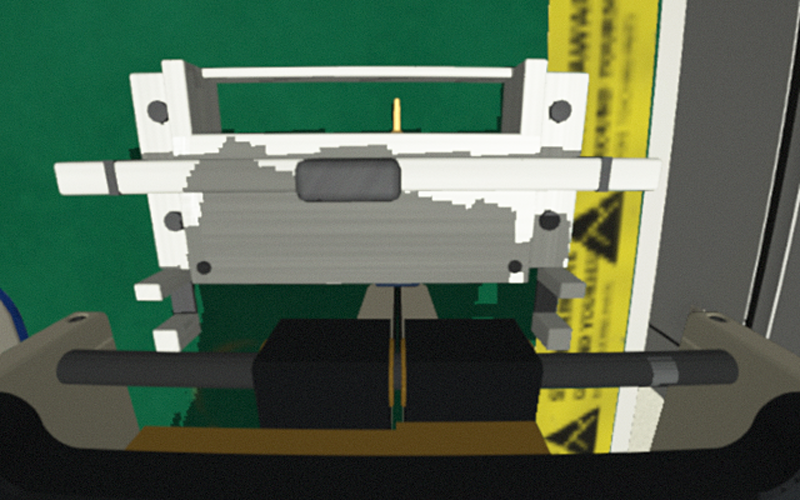

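Emit:
arm_command(plan=[[0.03,0,0,0,0],[0.03,0,0,0,0],[0.02,0,0,0,0],[0.02,0,0,0,0]])

```text
clock: 19.23
tool_pos: [622.2, -140.9, 19.5]
eef_rot: [3.128, -0.08, 0.05]
contact_force: [-7.2, 0.3, 5.3]
grip_width: 0.002
```

Run:
```python
from h import *
s=get_state();print(tomag(s["tool_pos"]),s["contact_force"])
f=grab("wrist");P=cloud(f);v,u=np.mgrid[0:400,0:640]
b=P[60:108,300:340]; q=b[(b[...,2]>5)&(b[...,2]<16)]; t=tomag(q); print(len(t),t[:,0].max() if len(t) else None, np.median(t[:,1]))
save(f,"w15.png",(240,40,420,260),3)
```

```text
[-15.08761645 -16.93686122] [-7.23666973  0.28714469  5.27248126]
442 89.97433904652438 -16.895474188224345
```

View pics/w15.png

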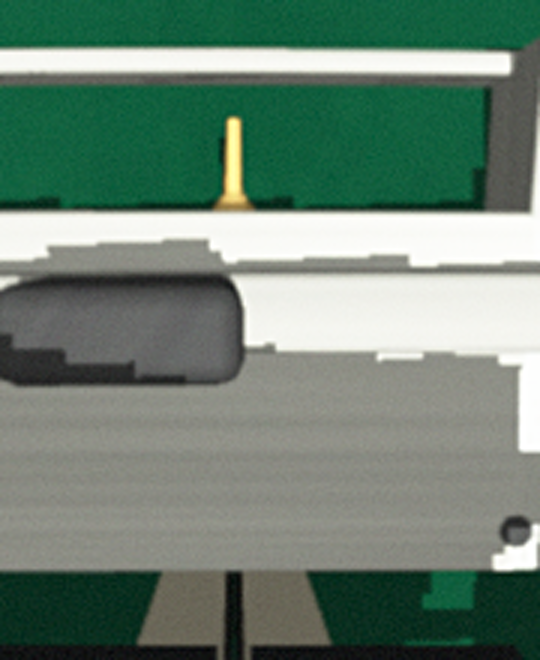

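Run:
```python
from h import *
f=grab("wrist");P=cloud(f)
for v in range(76,112,3): print(v,[ (P[v,u].round(1).tolist(), tomag(P[v,u]).round(1).tolist()) for u in (317,318)])
s=get_state();print(s["contact_force"])
```

```text
76 [([720.7, -145.4, 1.1], [83.5, -16.5]), ([720.5, -145.9, 2.2], [83.3, -17.1])]
79 [([719.1, -145.3, 0.7], [81.9, -16.5]), ([719.0, -145.8, 0.9], [81.9, -17.1])]
82 [([716.4, -145.1, 9.6], [79.2, -16.4]), ([716.4, -145.6, 8.8], [79.3, -17.0])]
85 [([714.9, -145.0, 8.5], [77.7, -16.4]), ([714.8, -145.5, 9.6], [77.6, -17.0])]
88 [([713.3, -144.9, 9.0], [76.1, -16.4]), ([713.1, -145.4, 10.9], [75.9, -17.0])]
91 [([711.6, -144.8, 10.4], [74.4, -16.4]), ([711.8, -145.4, 8.0], [74.6, -17.0])]
94 [([710.1, -144.7, 9.4], [72.9, -16.4]), ([710.0, -145.3, 9.9], [72.9, -17.0])]
97 [([708.6, -144.7, 8.3], [71.4, -16.4]), ([708.5, -145.2, 9.5], [71.3, -17.0])]
100 [([706.9, -144.6, 9.6], [69.7, -16.4]), ([706.9, -145.1, 9.2], [69.8, -17.0])]
103 [([705.3, -144.5, 9.7], [68.1, -16.4]), ([705.3, -145.0, 10.3], [68.1, -17.0])]
106 [([703.7, -144.4, 10.7], [66.5, -16.4]), ([703.6, -144.9, 10.8], [66.5, -16.9])]
109 [([702.0, -144.3, 11.4], [64.8, -16.4]), ([702.0, -144.9, 11.6], [64.8, -16.9])]
[-7.17022912 -0.15025142  5.19993287]
```

Emit:
arm_command(plan=[[-0.05,0,0,0,0],[-0.3,0,0,0,20],[-0.4,0,-0.5,0,45],[-0.8,-0.3,-0.6,-0.05,45],[-0.8,-0.5,-0.5,-0.1,45],[-0.8,-0.6,0,0,45],[0,0,0,-0.18,45],[0,0,0,-0.18,45],[0,0,0,-0.18,45],[0,0,0,-0.18,45],[0,0,0,-0.18,45],[0,0,0,0,45]])

```text
clock: 20.82
tool_pos: [424.0, -54.6, 110.6]
eef_rot: [2.706, 1.531, 0.044]
contact_force: [1.3, 0.1, -0.4]
grip_width: 0.453
```

Run:
```python
from h import *
go((403.5,-30.2,60),1.074)
f=grab("wrist"); save(f,"w16.png",None,1.25); carts(f,yr=(-70,200))
```

```text
t 20.82 pos [424.  -54.6 110.6] yaw 1.0299 tilt [ 0.0404 -0.0141 -0.9991] | d mm [  9.9 -32.2  49.4] units [ 0.165 -0.537  0.823] spin -0.044091535166672635 F [ 1.3  0.1 -0.4] grip 42.1
skip [318.  12.] [510.  76.] [16. 72.]
px [231.  51.] blockc [430.4  91.3] wh [22.4 70.4] nose deg 117.0 rad 2.042 votes 97 59.0 grip@8 [442.5  67.6] z 16.1
skip [485.  63.] [610. -27.] [13. 13.]
px [278. 166.] blockc [414.1 -10.7] wh [62.  22.1] nose deg 61.6 rad 1.075 votes 105 105.0 grip@8 [403.6 -30.1] z 15.9
```

View pics/w16.png

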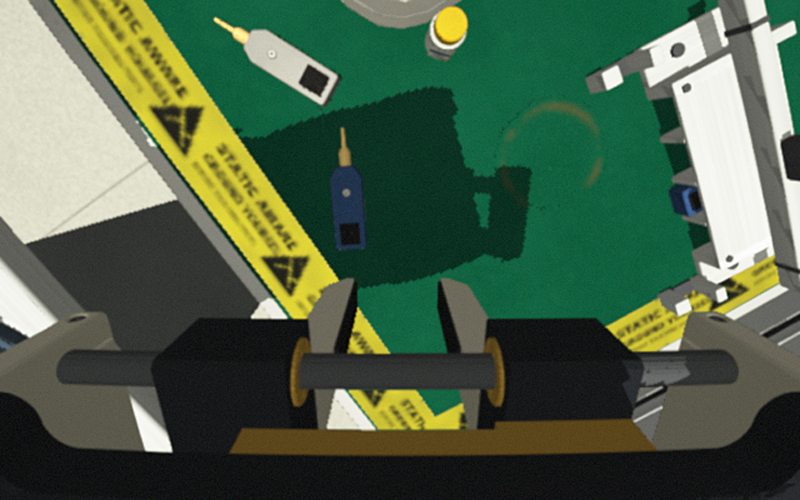

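Emit:
arm_command(plan=[[0.17,-0.54,0.1,-0.044,45],[0,0,0.4,0,40],[0,0,0.4,0,40],[0,0,0,0,40]])

```text
clock: 21.38
tool_pos: [404.2, -29.3, 54.9]
eef_rot: [2.684, 1.564, 0.047]
contact_force: [0.6, 0.2, 0.3]
grip_width: 0.4
```

Run:
```python
from h import *
go((403.6,-30.1,20),1.075)
f=grab("wrist"); carts(f,yr=(-70,60))
```

```text
t 21.38 pos [404.2 -29.3  54.9] yaw 1.0552 tilt [ 0.0435 -0.0146 -0.9989] | d mm [-1.3 -1.7 34.9] units [-0.022 -0.028  0.581] spin -0.01976904820141856 F [0.6 0.2 0.3] grip 37.2
skip [412.  38.] [519.  48.] [ 9. 22.]
skip [609.  60.] [635. -27.] [13.  6.]
skip [576.  76.] [610. -27.] [12. 14.]
px [314. 195.] blockc [415.9  -7.1] wh [69.9 21.8] nose deg 61.1 rad 1.066 votes 139 139.0 grip@8 [403.4 -29.7] z 15.9
```

Emit:
arm_command(plan=[[-0.02,-0.03,0.1,-0.015,40],[0,0,0.25,0,36],[0,0,0.2,0,36],[0,0,0,0,36]])

```text
clock: 21.92
tool_pos: [405.5, -30.5, 23.6]
eef_rot: [2.67, 1.58, 0.053]
contact_force: [0.4, 0.5, -0.0]
grip_width: 0.362
```

Run:
```python
from h import *
go((403.5,-30.,20),1.07)
```

```text
t 21.93 pos [405.5 -30.5  23.6] yaw 1.0691 tilt [ 0.0493 -0.0157 -0.9987] | d mm [-0.5 -2.2  3.5] units [-0.009 -0.036  0.058] spin -0.0009381934058243502 F [ 0.4  0.5 -0. ] grip 33.6
```

Emit:
arm_command(plan=[[-0.01,-0.035,0.055,0,36],[0,0,0,0,15],[0,0,0,0,15],[0,0,0,0,15],[0,0,0,0,15],[0,0,0,0,15]], force=9)

```text
clock: 22.68
tool_pos: [403.9, -30.1, 20.9]
eef_rot: [2.669, 1.58, 0.055]
contact_force: [1.2, -0.1, -0.2]
grip_width: 0.237
```

Run:
```python
from h import *
go((403.5,-30.,20),1.07)
```

```text
t 22.68 pos [403.9 -30.1  20.9] yaw 1.069 tilt [ 0.0507 -0.0159 -0.9986] | d mm [-0.1 -0.4  0.9] units [-0.001 -0.007  0.015] spin -0.0009883904889371742 F [ 1.2 -0.1 -0.2] grip 22.1
```

Emit:
arm_command(plan=[[0,0,-0.2,0,15],[0,0,-0.35,0,15],[0,0,-0.1,0.18,15],[0,0,0,0.18,15],[0,0,0,0.18,15],[0,0,0,0.18,15],[0,0,0,0.18,15],[0,0,0,0.18,15],[0,0,0,0,15]])

```text
clock: 23.8
tool_pos: [402.3, -29.5, 67.1]
eef_rot: [3.124, -0.069, 0.086]
contact_force: [0.9, 0.1, -0.8]
grip_width: 0.244
```

Run:
```python
from h import *
go((*mag(-95,17),45),-0.05)
```

```text
t 23.8 pos [402.3 -29.5  67.1] yaw -0.0435 tilt [ 0.0547 -0.0166 -0.9984] | d mm [143.4  66.8  31.1] units [2.39  1.114 0.518] spin 0.006505108105796964 F [ 0.9  0.1 -0.8] grip 22.7
```

Emit:
arm_command(plan=[[0.4,0.19,0.08,0,15],[0.4,0.19,0.08,0,15],[0.4,0.19,0.08,0,15],[0.4,0.19,0.08,0,15],[0.4,0.19,0.08,0,15],[0.35,0.15,0.08,0,15],[0,0,0,0,15]])

```text
clock: 24.68
tool_pos: [546.2, -102.3, 49.5]
eef_rot: [3.124, -0.014, 0.087]
contact_force: [0.3, 0.8, 0.3]
grip_width: 0.24
```

Run:
```python
from h import *
go((*mag(-95,17),22.5),-0.05)
```

```text
t 24.68 pos [ 546.2 -102.3   49.5] yaw -0.0086 tilt [ 0.0554 -0.0167 -0.9983] | d mm [-3.6  0.3 26.8] units [-0.06   0.005  0.447] spin 0.0414458584447539 F [0.3 0.8 0.3] grip 22.3
```

Emit:
arm_command(plan=[[-0.06,0.01,0.15,0.041,15],[0,0,0.2,0,15],[0,0,0.07,0,15],[0,0,0,0,15]])

```text
clock: 25.18
tool_pos: [541.2, -102.1, 22.3]
eef_rot: [3.125, -0.076, 0.083]
contact_force: [-0.6, -0.3, -1.1]
grip_width: 0.238
```

```bash
cat >> h.py <<'E'
def held(f,y0):
    P=cloud(f)
    m=(P[...,2]>8)&(P[...,2]<30); m[:, :280]=0; m[:,360:]=0; m[256:]=0
    t=tomag(P); m&=np.abs(t[...,1]-y0)<20
    m&=t[...,0]<-2
    q=P[m]; t=t[m]
    for a in range(-100,40,8):
        s=(t[:,0]>=a)&(t[:,0]<a+8)
        if s.sum()>5: print(a,s.sum(),t[s,1].min().round(1),t[s,1].max().round(1),"mid",((t[s,1].min()+t[s,1].max())/2).round(1),"z",np.median(q[s,2]).round(1))
E
python3 - <<'E'
from h import *
s=get_state();print(tomag(s["tool_pos"]))
go((*mag(-95,17),22.5),-0.05)
f=grab("wrist"); save(f,"w17.png",None,1.25); held(f,17)
E
```

```text
[-97.89394117  17.74970968]
t 25.18 pos [ 541.2 -102.1   22.3] yaw -0.0481 tilt [ 0.0528 -0.0159 -0.9985] | d mm [ 2.9  0.8 -0.1] units [ 0.048  0.013 -0.001] spin 0.0019174284751994897 F [-0.6 -0.3 -1.1] grip 22.2
-100 479 7.0 29.5 mid 18.3 z 18.6
-92 944 -2.9 37.0 mid 17.0 z 18.6
-84 460 6.8 29.2 mid 18.0 z 18.1
-76 486 6.9 29.2 mid 18.0 z 18.4
-68 502 8.0 29.6 mid 18.8 z 18.9
-60 514 8.0 29.7 mid 18.9 z 19.0
-52 362 9.8 28.0 mid 18.9 z 18.8
-44 189 15.6 23.2 mid 19.4 z 14.9
-36 103 16.2 22.0 mid 19.1 z 13.4
-28 52 18.5 20.2 mid 19.4 z 13.1
```

View pics/w17.png

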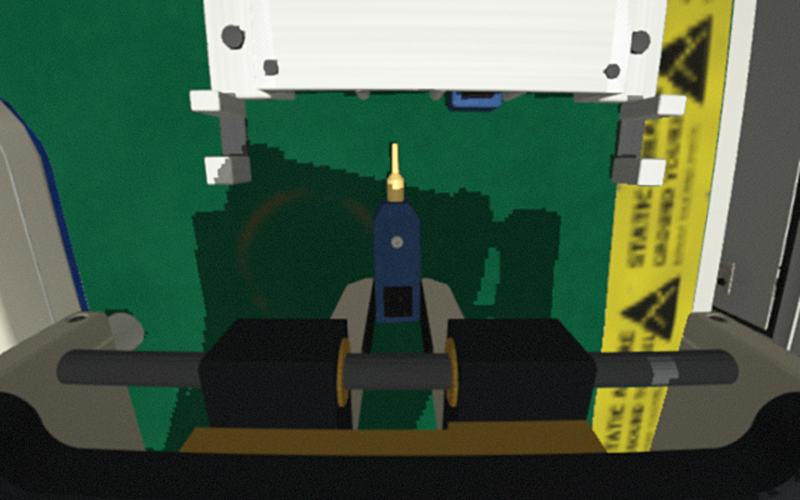

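Emit:
arm_command(plan=[[0.15,0.025,0.008,0.018,15],[0.2,0,0.011,0,15],[0.2,0,0.011,0,15],[0.2,0,0.011,0,15],[0.2,0,0.011,0,15],[0.15,0,0.008,0,15],[0,0,0,0,15]])

```text
clock: 26.1
tool_pos: [613.2, -108.4, 23.2]
eef_rot: [3.124, -0.105, 0.087]
contact_force: [0.6, 1.1, -0.2]
grip_width: 0.236
```

Run:
```python
from h import *
s=get_state();print(tomag(s["tool_pos"]))
go((*mag(-19,17),21),-0.065)
f=grab("wrist"); save(f,"w18.png",None,1.25)
```

```text
[-25.6763671   15.00510914]
t 26.1 pos [ 613.2 -108.4   23.2] yaw -0.0669 tilt [ 0.0551 -0.0165 -0.9983] | d mm [ 6.5 -2.1  2.5] units [ 0.108 -0.036  0.042] spin -0.0019105583237366552 F [ 0.6  1.1 -0.2] grip 22.0
```

View pics/w18.png

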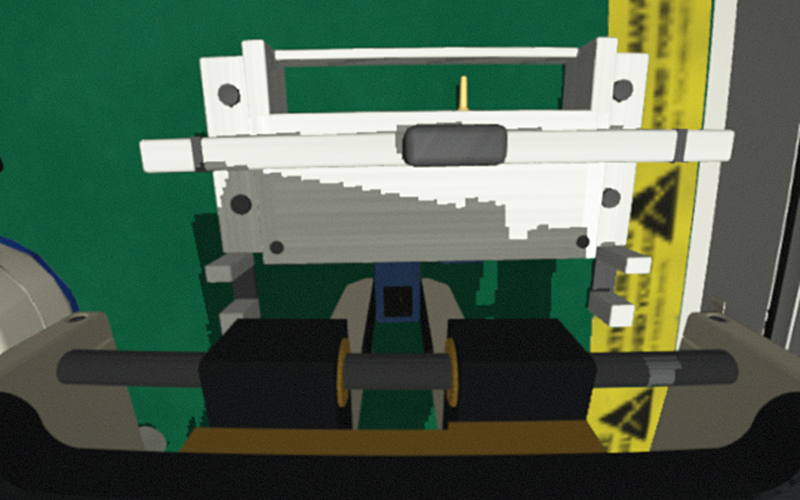

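Emit:
arm_command(plan=[[0.06,-0.02,0.015,-0.01,15],[0.05,-0.01,0.025,0,15],[0,0,0,0,15],[0,0,0,0,30],[0,0,0,0,36],[-0.1,0,0,0,36],[-0.2,0,0,0,36],[-0.25,0,0,0,36],[0,0,0,0,0],[0,0,0,0,0],[0,0,0,0,0]])

```text
clock: 27.52
tool_pos: [583.9, -104.9, 19.3]
eef_rot: [3.124, -0.089, 0.085]
contact_force: [-0.9, -0.3, -1.0]
grip_width: 0.091
```

Run:
```python
from h import *
s=get_state();print(tomag(s["tool_pos"]))
go((*mag(-20,17),20.5),-0.05)
f=grab("wrist"); save(f,"w19.png",None,1.25)
```

```text
[-55.08535022  17.03032732]
t 27.52 pos [ 583.9 -104.9   19.3] yaw -0.0565 tilt [ 0.0539 -0.0162 -0.9984] | d mm [35.1 -0.2  0.7] units [ 0.585 -0.003  0.011] spin -0.006530597511501757 F [-0.9 -0.3 -1. ] grip 8.4
```

View pics/w19.png

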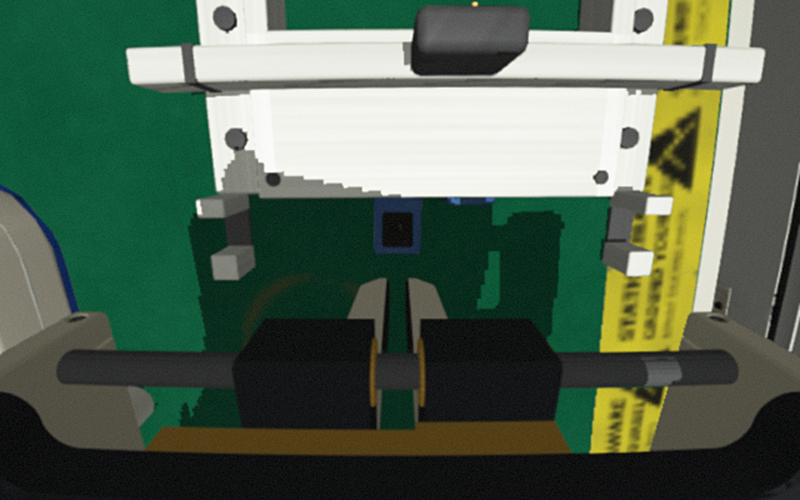

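Emit:
arm_command(plan=[[0.15,0,0.005,0,0],[0.08,0,0.003,0,0],[0.08,0,0.003,0,0],[0.08,0,0.003,0,0],[0.08,0,0.003,0,0],[0.08,0,0.003,0,0],[0.06,0,0.003,0,0],[0,0,0,0,0]])

```text
clock: 28.58
tool_pos: [623.4, -107.1, 19.7]
eef_rot: [3.124, -0.089, 0.084]
contact_force: [-2.9, -0.2, 1.2]
grip_width: 0.004
```

Run:
```python
from h import *
s=get_state();print(tomag(s["tool_pos"]),s["contact_force"])
go((*mag(-15,17),20.5),-0.05)
```

```text
[-15.53170045  16.79933653] [-2.86120974 -0.16108334  1.18982785]
t 28.57 pos [ 623.4 -107.1   19.7] yaw -0.0564 tilt [ 0.0534 -0.0162 -0.9984] | d mm [ 0.6 -0.2 -0.8] units [ 0.01  -0.003 -0.013] spin -0.006356090634060063 F [-2.9 -0.2  1.2] grip 0.4
```

Emit:
arm_command(plan=[[0.03,0,0,0,0],[0.02,0,0,0,0]])

```text
clock: 28.82
tool_pos: [623.7, -107.1, 19.4]
eef_rot: [3.126, -0.088, 0.074]
contact_force: [-7.0, -0.3, 5.2]
grip_width: 0.005
```

Run:
```python
from h import *
s=get_state();print(tomag(s["tool_pos"]),s["contact_force"])
go((*mag(-15,17),20.5),-0.05)
f=grab("wrist"); save(f,"w20.png",None,1.25)
```

```text
[-15.26359519  16.86133907] [-6.99638047 -0.30633252  5.15096865]
t 28.82 pos [ 623.7 -107.1   19.4] yaw -0.0562 tilt [ 0.0466 -0.0152 -0.9988] | d mm [ 0.3 -0.1 -1.1] units [ 0.005 -0.002 -0.018] spin -0.006226180682998184 F [-7.  -0.3  5.2] grip 0.4
```

View pics/w20.png

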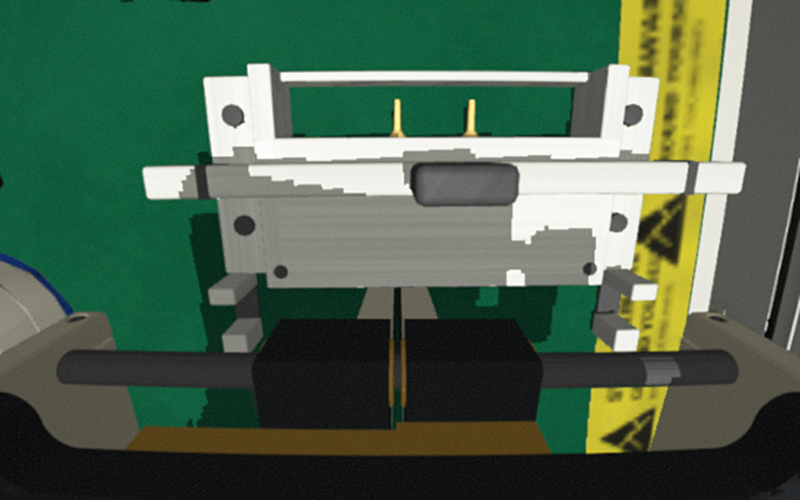

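Emit:
arm_command(plan=[[0.02,0,0,0,0],[0.02,0,0,0,0],[0.02,0,0,0,0],[0.02,0,0,0,0]])

```text
clock: 29.38
tool_pos: [623.9, -107.1, 19.3]
eef_rot: [3.127, -0.088, 0.056]
contact_force: [-7.8, 0.5, 4.4]
grip_width: 0.005
```

Run:
```python
from h import *
s=get_state();print(tomag(s["tool_pos"]),s["contact_force"])
go((*mag(-15,17),20.5),-0.05)
```

```text
[-15.0843439   16.88616939] [-7.77851852  0.5383877   4.39233348]
t 29.38 pos [ 623.9 -107.1   19.3] yaw -0.0562 tilt [ 0.0353 -0.0135 -0.9993] | d mm [ 0.1 -0.1 -1.2] units [ 0.002 -0.002 -0.021] spin -0.006224654981292765 F [-7.8  0.5  4.4] grip 0.5
```

Emit:
arm_command(plan=[[0.02,0,0,0,0],[0.02,0,0,0,0],[0.02,0,0,0,0],[0.02,0,0,0,0],[0.02,0,0,0,0],[0.02,0,0,0,0],[0.02,0,0,0,0],[0.02,0,0,0,0]])

```text
clock: 30.38
tool_pos: [624.2, -107.0, 18.9]
eef_rot: [3.13, -0.088, 0.02]
contact_force: [-6.9, -0.9, 5.0]
grip_width: 0.008
```

Run:
```python
from h import *
s=get_state();print(tomag(s["tool_pos"]),s["contact_force"])
go((*mag(-15,17),20.5),-0.05)
```

```text
[-14.80904719  16.97248544] [-6.93398908 -0.88236906  4.95275296]
t 30.38 pos [ 624.2 -107.    18.9] yaw -0.0561 tilt [ 0.0127 -0.0103 -0.9999] | d mm [-0.2 -0.  -1.6] units [-0.003 -0.    -0.027] spin -0.006103666396299001 F [-6.9 -0.9  5. ] grip 0.8
```

Emit:
arm_command(plan=[[0.02,0,0,0,0],[0.02,0,0,0,0],[0.02,0,0,0,0],[0.02,0,0,0,0],[0.02,0,0,0,0],[0.02,0,0,0,0],[0.02,0,0,0,0],[-0.05,0,0,0,0],[-0.3,0,0,0,0],[-0.3,0,-0.1,0,20],[0,0,0,0,45]])

```text
clock: 31.75
tool_pos: [585.1, -104.7, 25.1]
eef_rot: [3.132, -0.088, -0.007]
contact_force: [0.9, -0.6, 0.1]
grip_width: 0.172
```

Run:
```python
from h import *
s=get_state();print(tomag(s["tool_pos"]),s["contact_force"])
go((442,67.,110),2.03)
```

```text
[-53.95119229  17.31555681] [ 0.93436097 -0.60331336  0.11410255]
t 31.75 pos [ 585.1 -104.7   25.1] yaw -0.0563 tilt [-0.0045 -0.0078 -1.    ] | d mm [-152.9 -162.7  -85.6] units [-2.548 -2.712 -1.427] spin -2.086298088741115 F [ 0.9 -0.6  0.1] grip 16.0
```

Emit:
arm_command(plan=[[0,0,-0.7,0,45],[-0.2,-0.2,-0.7,0,45],[-0.6,-0.63,0,0,45],[-0.6,-0.63,0,0,45],[-0.6,-0.63,0,0,45],[-0.55,-0.6,0,0,45],[0,0,0,-0.18,45],[0,0,0,-0.18,45],[0,0,0,-0.18,45],[0,0,0,-0.18,45],[0,0,0,-0.18,45],[0,0,0,-0.18,45]])

```text
clock: 33.25
tool_pos: [448.7, 72.0, 112.1]
eef_rot: [2.703, 1.578, 0.01]
contact_force: [-0.7, -0.7, -0.2]
grip_width: 0.449
```

Run:
```python
from h import *
go((442,67.,110),2.03)
```

```text
t 33.25 pos [448.7  72.  112.1] yaw 1.0566 tilt [ 0.0117 -0.0069 -0.9999] | d mm [-7.6 -3.4  2.1] units [-0.127 -0.057  0.034] spin -0.9734141693000753 F [-0.7 -0.7 -0.2] grip 41.8
```

Emit:
arm_command(plan=[[-0.12,-0.05,0.1,-0.18,45],[0,0,0.1,-0.18,45],[0,0,0.1,-0.18,45],[0,0,0.1,-0.18,45],[0,0,0.1,-0.18,45],[0,0,0,-0.05,45],[0,0,0,0,45]])

```text
clock: 34.12
tool_pos: [449.9, 67.9, 82.0]
eef_rot: [1.633, 2.66, 0.009]
contact_force: [-0.7, 0.3, -0.0]
grip_width: 0.449
```

Run:
```python
from h import *
go((442,67.,20),2.03)
f=grab("wrist"); save(f,"w21.png",None,1.25); carts(f,yr=(0,200),xr=(340,475))
```

```text
t 34.12 pos [449.9  67.9  82. ] yaw 2.0406 tilt [ 0.0204 -0.0059 -0.9998] | d mm [ 3.6 -8.5 61.8] units [ 0.061 -0.141  1.03 ] spin 0.01056228265731729 F [-0.7  0.3 -0. ] grip 41.8
px [307. 178.] blockc [430.   91.6] wh [21.4 70.5] nose deg 117.1 rad 2.044 votes 88 88.0 grip@8 [442.1  68. ] z 15.9
```

View pics/w21.png

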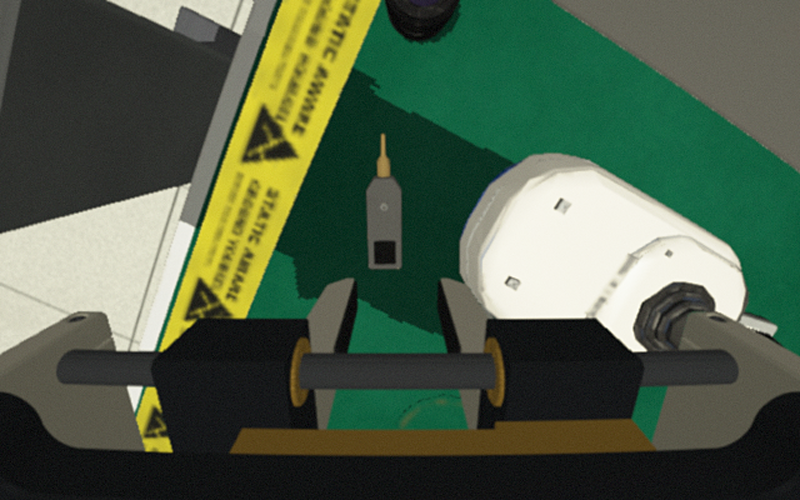

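Emit:
arm_command(plan=[[0.06,-0.115,0.2,0,40],[0,0,0.35,0,38],[0,0,0.3,0,38],[0,0,0,0,38]])

```text
clock: 34.67
tool_pos: [445.2, 68.0, 30.3]
eef_rot: [1.64, 2.652, 0.012]
contact_force: [0.0, -0.3, 0.9]
grip_width: 0.381
```

Run:
```python
from h import *
go((442.2,68.,20),2.042)
f=grab("wrist"); carts(f,yr=(0,200),xr=(340,475))
```

```text
t 34.67 pos [445.2  68.   30.3] yaw 2.0342 tilt [ 0.024  -0.0056 -0.9997] | d mm [ 1.5 -2.9 10.2] units [ 0.025 -0.048  0.17 ] spin -0.007840119855439642 F [ 0.  -0.3  0.9] grip 35.4
px [312. 201.] blockc [430.4  91.4] wh [21.9 71.4] nose deg 117.3 rad 2.048 votes 170 170.0 grip@8 [442.5  68. ] z 15.9
```

Emit:
arm_command(plan=[[0.02,-0.045,0,-0.01,38],[0,0,0.16,0,38],[0,0,0,0,38],[0,0,0,0,15],[0,0,0,0,15],[0,0,0,0,15],[0,0,0,0,15],[0,0,0,0,15]], force=9)

```text
clock: 35.72
tool_pos: [443.9, 68.0, 22.4]
eef_rot: [1.624, 2.658, 0.016]
contact_force: [-0.1, 1.2, -1.0]
grip_width: 0.238
```

Run:
```python
from h import *
go((442.2,68.,20),-0.05)
```

```text
t 35.73 pos [443.9  68.   22.4] yaw 2.0441 tilt [ 0.0282 -0.0054 -0.9996] | d mm [ 0.9 -1.6  2.4] units [ 0.014 -0.026  0.04 ] spin 2.0941332404548896 F [-0.1  1.2 -1. ] grip 22.2
```

Emit:
arm_command(plan=[[0,0,-0.3,0,15],[0,0,-0.6,0,15],[0,0,-0.5,0,15],[-0.5,0.08,0,0,15],[-0.6,0.1,0,0,15],[-0.6,0.1,0,0,15],[-0.6,0.1,0,0,15],[-0.5,0.09,0,0,15],[0,0,0,0.17,15],[0,0,0,0.17,15],[0,0,0,0.17,15],[0,0,0,0.17,15]])

```text
clock: 37.22
tool_pos: [545.5, -73.1, 112.3]
eef_rot: [2.441, 1.943, 0.028]
contact_force: [1.4, 0.2, -0.7]
grip_width: 0.236
```

Emit:
arm_command(plan=[[0,0,0,0.17,15],[0,0,0,0.17,15],[0,0,0,0.17,15],[0,0,0,0.17,15],[0,0,0,0.17,15],[0,0,0,0.17,15],[0,0,0,0.17,15],[0,0,0,0,15]])

```text
clock: 38.22
tool_pos: [544.4, -72.9, 111.3]
eef_rot: [3.13, 0.18, 0.038]
contact_force: [-0.4, 0.4, -0.3]
grip_width: 0.236
```

Run:
```python
from h import *
go((*mag(-95,51),45),-0.05)
```

```text
t 38.23 pos [544.4 -72.9 111.3] yaw 0.1148 tilt [ 0.0244 -0.005  -0.9997] | d mm [ 0.3 -4.2 66.3] units [ 0.004 -0.07   1.105] spin 0.16484028712886367 F [-0.4  0.4 -0.3] grip 21.9
```

Emit:
arm_command(plan=[[0,-0.07,0.1,0.163,15],[0,0,0.4,0,15],[0,0,0.4,0,15],[0,0,0.3,0,15],[0,0,0.15,0,15],[0,0,0,0,15]])

```text
clock: 38.98
tool_pos: [546.4, -69.1, 28.2]
eef_rot: [3.136, -0.052, 0.04]
contact_force: [-0.3, 0.3, 1.0]
grip_width: 0.24
```

Run:
```python
from h import *
s=get_state();print(tomag(s["tool_pos"]))
go((*mag(-95,51),24.5),-0.05)
f=grab("wrist"); save(f,"w22.png",None,1.25); held(f,51)
```

```text
[-94.34759584  50.92393829]
t 38.98 pos [546.4 -69.1  28.2] yaw -0.0331 tilt [ 0.0255 -0.0052 -0.9997] | d mm [-0.7 -0.1  3.7] units [-0.012 -0.002  0.062] spin 0.016867605564591326 F [-0.3  0.3  1. ] grip 22.3
-100 420 40.3 62.5 mid 51.4 z 22.3
-92 766 31.0 71.0 mid 51.0 z 22.9
-84 508 31.0 66.2 mid 48.6 z 22.2
-76 470 41.2 62.8 mid 52.0 z 22.6
-68 477 41.5 63.4 mid 52.4 z 22.9
-60 517 41.8 63.4 mid 52.6 z 23.2
-52 493 42.0 63.8 mid 52.9 z 23.2
-44 296 45.7 60.4 mid 53.0 z 19.8
-36 175 31.3 57.3 mid 44.3 z 19.0
-28 106 31.0 55.2 mid 43.1 z 16.8
-20 71 31.1 55.2 mid 43.2 z 16.5
-12 17 31.0 31.2 mid 31.1 z 13.3
```

View pics/w22.png

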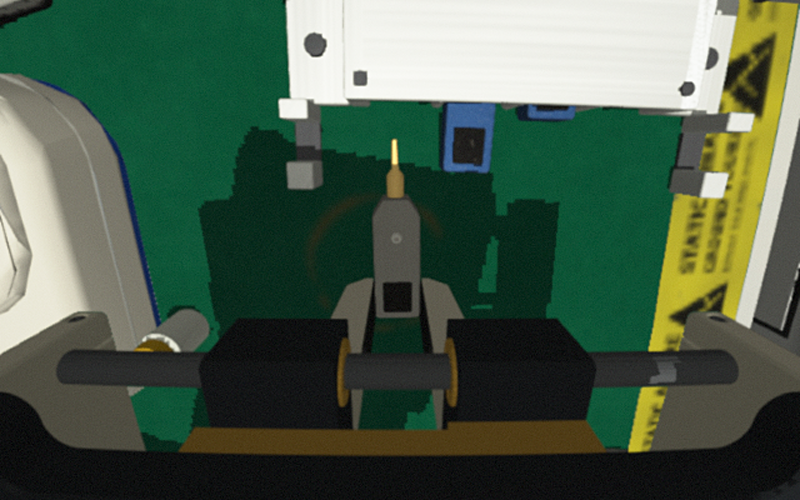

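Emit:
arm_command(plan=[[0,0,-0.4,0.015,15],[0,0.3,-0.1,0,15],[0,0.5,0,0,15],[0,0.5,0,0,15],[0,0.4,0,0,15],[0,0,0,0,15]])

```text
clock: 39.78
tool_pos: [541.5, -178.5, 62.0]
eef_rot: [3.134, -0.071, 0.049]
contact_force: [-0.1, 0.7, -0.7]
grip_width: 0.236
```

Run:
```python
from h import *
s=get_state();print(tomag(s["tool_pos"]))
go((*mag(-95,-51),24.5),-0.05)
f=grab("wrist"); save(f,"w23.png",None,1.25)
```

```text
[-93.83800806 -58.54432572]
t 39.77 pos [ 541.5 -178.5   62. ] yaw -0.0453 tilt [ 0.0308 -0.0075 -0.9995] | d mm [-2.3 -7.8 37.4] units [-0.038 -0.13   0.623] spin 0.00467025671640231 F [-0.1  0.7 -0.7] grip 21.9
```

View pics/w23.png

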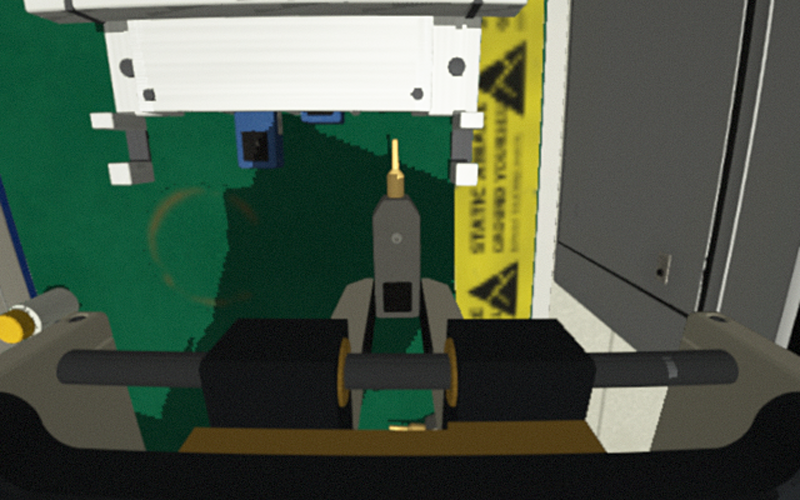

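Emit:
arm_command(plan=[[-0.02,-0.13,0.1,0.004,15],[0,0,0.25,0,15],[0,0,0.2,0,15],[0,0,0.07,0,15],[0,0,0,0,15]])

```text
clock: 40.45
tool_pos: [541.5, -167.4, 21.4]
eef_rot: [3.134, -0.072, 0.046]
contact_force: [-3.0, -0.5, 7.3]
grip_width: 0.235
```

Run:
```python
from h import *
s=get_state();print(tomag(s["tool_pos"]))
go((*mag(-19,-51),24.5),-0.05)
f=grab("wrist"); save(f,"w24.png",None,1.25); held(f,-51)
```

```text
[-94.30065651 -47.48955215]
t 40.45 pos [ 541.5 -167.4   21.4] yaw -0.046 tilt [ 0.0295 -0.0067 -0.9995] | d mm [75.3  3.8 -0.8] units [ 1.256  0.064 -0.014] spin 0.003959016164293061 F [-3.  -0.5  7.3] grip 21.9
-100 427 -58.0 -36.0 mid -47.0 z 16.4
-92 935 -71.0 -31.0 mid -51.0 z 17.3
-84 488 -68.8 -32.3 mid -50.6 z 16.0
-76 475 -58.5 -36.0 mid -47.2 z 15.9
-68 483 -58.0 -35.9 mid -47.0 z 15.9
-60 526 -57.7 -36.0 mid -46.9 z 15.9
-52 470 -57.5 -36.2 mid -46.8 z 15.8
-44 272 -54.2 -39.2 mid -46.7 z 12.7
-36 168 -50.6 -43.0 mid -46.8 z 10.8
-28 66 -47.7 -45.3 mid -46.5 z 9.0
-20 30 -47.6 -45.3 mid -46.5 z 9.0
```

View pics/w24.png

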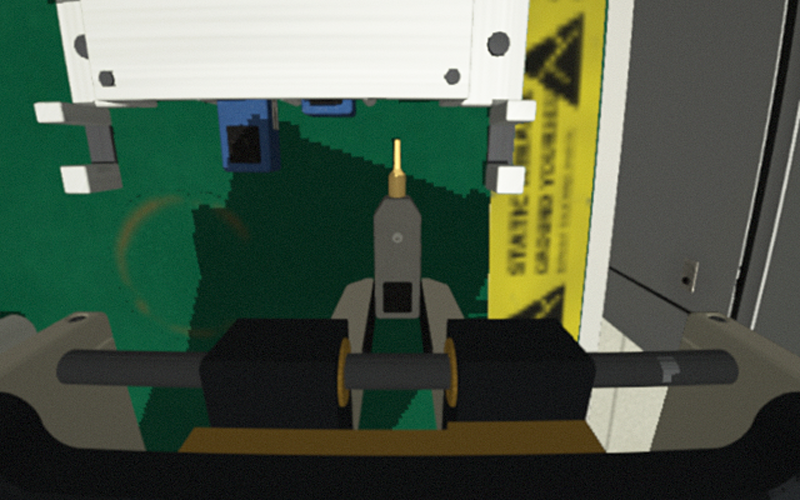

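Emit:
arm_command(plan=[[0,0.03,-0.03,0,15],[0.1,0.04,0.003,0,15],[0,0,0,0,15]])

```text
clock: 40.88
tool_pos: [547.9, -172.3, 23.6]
eef_rot: [3.134, -0.073, 0.047]
contact_force: [-0.2, 0.0, -0.9]
grip_width: 0.235
```

Run:
```python
from h import *
s=get_state();print(tomag(s["tool_pos"]))
go((*mag(-19,-51),22.5),-0.05)
f=grab("wrist"); held(f,-51)
```

```text
[-87.6636601  -52.05594934]
t 40.88 pos [ 547.9 -172.3   23.6] yaw -0.0462 tilt [ 0.0301 -0.0068 -0.9995] | d mm [68.6 -0.8  3.2] units [ 1.143 -0.014  0.053] spin 0.003784680278521968 F [-0.2  0.  -0.9] grip 21.8
-100 130 -62.6 -40.7 mid -51.6 z 18.0
-92 431 -62.6 -40.5 mid -51.6 z 18.8
-84 921 -71.0 -31.1 mid -51.0 z 19.1
-76 484 -63.1 -41.0 mid -52.1 z 18.1
-68 477 -63.1 -40.5 mid -51.8 z 18.0
-60 494 -62.4 -40.5 mid -51.5 z 18.1
-52 518 -62.3 -40.7 mid -51.5 z 18.1
-44 463 -62.1 -40.8 mid -51.4 z 18.0
-36 243 -57.9 -44.7 mid -51.3 z 13.7
-28 146 -55.2 -47.6 mid -51.4 z 12.8
-20 69 -52.2 -49.9 mid -51.1 z 11.3
-12 28 -52.2 -49.9 mid -51.0 z 11.1
```

Emit:
arm_command(plan=[[0.15,-0.007,0.005,0,15],[0.2,0,0.008,0,15],[0.2,0,0.008,0,15],[0.2,0,0.008,0,15],[0.2,0,0.008,0,15],[0.05,0,0,0,15],[0,0,0,0,15]])

```text
clock: 41.8
tool_pos: [612.4, -174.5, 22.8]
eef_rot: [3.134, -0.072, 0.047]
contact_force: [-0.3, 0.4, -0.7]
grip_width: 0.235
```

Run:
```python
from h import *
s=get_state();print(tomag(s["tool_pos"]))
go((*mag(-19,-51),22.5),-0.05)
f=grab("wrist"); save(f,"w25.png",None,1.25)
```

```text
[-23.17603496 -50.98647444]
t 41.8 pos [ 612.4 -174.5   22.8] yaw -0.0458 tilt [ 0.0299 -0.0067 -0.9995] | d mm [4.2 0.  0.4] units [0.069 0.    0.007] spin 0.004218207904382876 F [-0.3  0.4 -0.7] grip 21.8
```

View pics/w25.png

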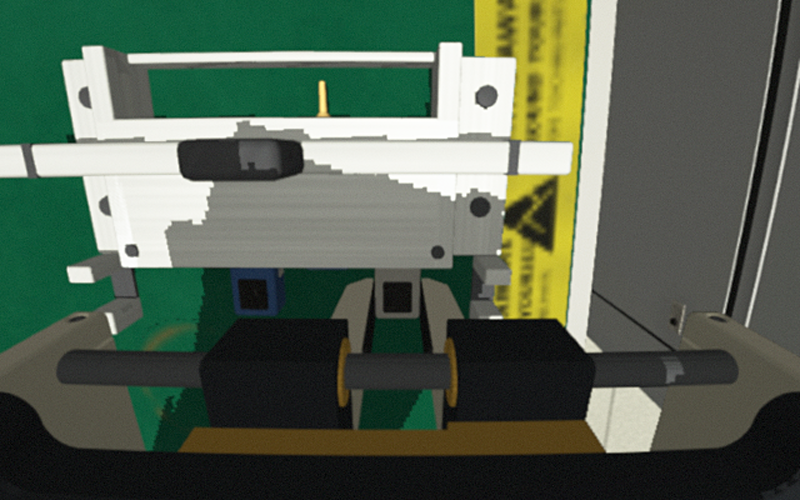

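Emit:
arm_command(plan=[[0,0,0,0,28],[0,0,0,0,31],[-0.1,0,0,0,31],[-0.2,0,0,0,31],[-0.3,0,0,0,31],[0,0,0.02,0,0],[0,0,0,0,0],[0,0,0,0,0],[0,0,0,0,0]])

```text
clock: 42.98
tool_pos: [573.8, -172.9, 20.9]
eef_rot: [3.134, -0.073, 0.047]
contact_force: [-0.2, -0.4, -1.1]
grip_width: 0.004
```

Run:
```python
from h import *
s=get_state();print(tomag(s["tool_pos"]))
go((*mag(-17,-51),20),-0.05)
f=grab("wrist"); save(f,"w26.png",None,1.25)
```

```text
[-61.78752678 -51.31368154]
t 42.98 pos [ 573.8 -172.9   20.9] yaw -0.0463 tilt [ 0.0301 -0.0068 -0.9995] | d mm [44.7 -0.2  2.3] units [ 0.746 -0.003  0.038] spin 0.0037199562278140696 F [-0.2 -0.4 -1.1] grip 0.3
```

View pics/w26.png

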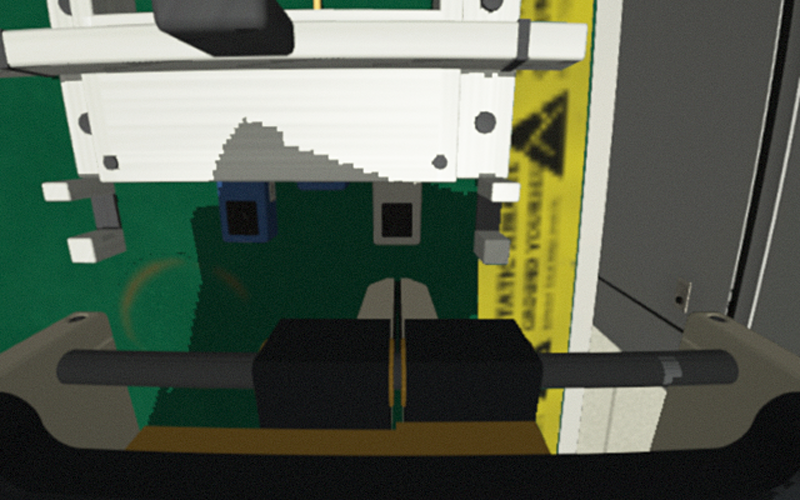

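Emit:
arm_command(plan=[[0.15,0,0.02,0,0],[0.1,0,0.01,0,0],[0.08,0,0.003,0,0],[0.08,0,0.003,0,0],[0.08,0,0.003,0,0],[0.08,0,0.003,0,0],[0.08,0,0.003,0,0],[0.06,0,0.002,0,0],[0,0,0,0,0]])

```text
clock: 44.15
tool_pos: [619.9, -174.9, 19.1]
eef_rot: [3.134, -0.072, 0.048]
contact_force: [0.0, -0.2, 0.0]
grip_width: 0.009
```

Run:
```python
from h import *
s=get_state();print(tomag(s["tool_pos"]),s["contact_force"])
go((*mag(-15,-51),20),-0.05)
```

```text
[-15.66628179 -51.08403952] [ 0.00906315 -0.18348318  0.01979386]
t 44.15 pos [ 619.9 -174.9   19.1] yaw -0.0461 tilt [ 0.0302 -0.0068 -0.9995] | d mm [ 0.7 -0.1 -0.9] units [ 0.012 -0.001 -0.015] spin 0.003946899090259137 F [ 0.  -0.2  0. ] grip 0.8
```

Press gently home, and use the contact to take out tool tilt as before.

Emit:
arm_command(plan=[[0.02,0,0,0,0],[0.02,0,0,0,0],[0.02,0,0,0,0],[0.02,0,0,0,0],[0.02,0,0,0,0],[0.02,0,0,0,0]])

```text
clock: 44.9
tool_pos: [620.7, -174.8, 18.7]
eef_rot: [3.137, -0.072, 0.022]
contact_force: [-7.2, -0.3, 3.9]
grip_width: 0.003
```

Run:
```python
from h import *
s=get_state();print(tomag(s["tool_pos"]),s["contact_force"])
go((*mag(-15,-51),20),-0.05)
f=grab("wrist"); save(f,"w27.png",None,1.25)
```

```text
[-14.90848516 -50.95216011] [-7.21018794 -0.31305308  3.87562725]
t 44.9 pos [ 620.7 -174.8   18.7] yaw -0.0459 tilt [ 0.0142 -0.0036 -0.9999] | d mm [-0.1  0.1 -1.3] units [-0.001  0.001 -0.021] spin 0.004143133516908204 F [-7.2 -0.3  3.9] grip 0.3
```

View pics/w27.png

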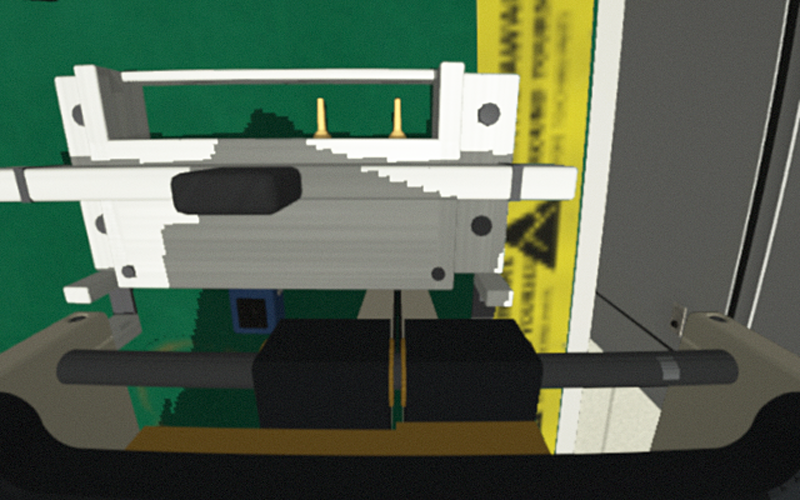

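Emit:
arm_command(plan=[[-0.05,0,0,0,0],[-0.3,0,0,0,0],[-0.4,0,-0.1,0,0],[-0.2,-0.3,0,0,0],[0,-0.4,0,0,0],[0,-0.4,0,0,0],[0,0,0,0,0]])

```text
clock: 45.82
tool_pos: [565.0, -105.1, 24.2]
eef_rot: [3.137, -0.074, 0.028]
contact_force: [-0.2, 0.0, 1.1]
grip_width: 0.006
```

Run:
```python
from h import *
s=get_state();print(tomag(s["tool_pos"]),s["contact_force"])
go((*mag(-60,17),20),-0.05)
f=grab("wrist"); save(f,"w28.png",None,1.25)
P=cloud(f); t=tomag(P); m=(np.abs(P[...,2]-16)<4)&(t[...,0]<-1)&(t[...,0]>-60)&(np.abs(t[...,1])<70)
for y in (-51,-17,17):
    q=t[m&(np.abs(t[...,1]-y)<14)]
    for a in range(-45,0,8):
        s=q[(q[:,0]>=a)&(q[:,0]<a+8)]
        if len(s)>5: print(y,a,len(s),s[:,0].min().round(1),s[:,1].min().round(1),s[:,1].max().round(1))
```

```text
[-73.94492868  15.95762541] [-0.21885541  0.00667981  1.07538296]
t 45.83 pos [ 565.  -105.1   24.2] yaw -0.0471 tilt [ 0.0177 -0.0044 -0.9998] | d mm [13.9 -1.   4.5] units [ 0.231 -0.017  0.074] spin 0.0029226329255487293 F [-0.2  0.   1.1] grip 0.5
-51 -13 23 -5.3 -52.8 -39.9
-51 -5 295 -5.0 -60.6 -38.5
-17 -5 273 -4.9 -27.5 -5.4
17 -37 29 -29.9 11.0 29.7
17 -29 502 -29.0 9.3 30.8
17 -21 544 -21.0 9.3 30.7
17 -13 536 -12.8 9.5 31.0
17 -5 312 -5.0 9.0 31.0
```

View pics/w28.png

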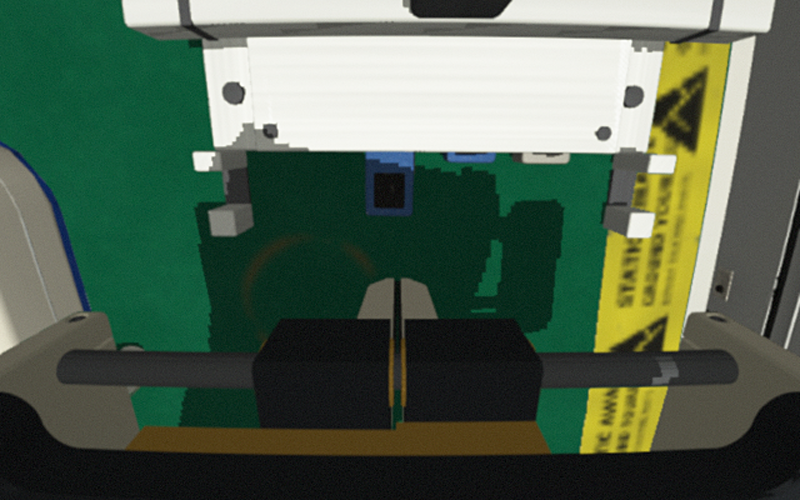

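Emit:
arm_command(plan=[[0.2,-0.04,0.06,0,0],[0.15,0,0.02,0,0],[0.1,0,0.002,0,0],[0.08,0,0.002,0,0],[0.08,0,0.002,0,0],[0.08,0,0.002,0,0],[0.08,0,0.002,0,0],[0.08,0,0.002,0,0],[0.05,0,0.001,0,0],[0,0,0,0,0]])

```text
clock: 47.12
tool_pos: [623.5, -108.5, 19.2]
eef_rot: [3.136, -0.078, 0.029]
contact_force: [-0.5, -1.1, -0.5]
grip_width: 0.003
```

Run:
```python
from h import *
s=get_state();print(tomag(s["tool_pos"]),s["contact_force"])
go((*mag(-15,17),20),-0.05)
f=grab("wrist"); save(f,"w29.png",None,1.25)
```

```text
[-15.42432526  15.43720876] [-0.46966923 -1.08399473 -0.52654724]
t 47.12 pos [ 623.5 -108.5   19.2] yaw -0.0497 tilt [ 0.0186 -0.005  -0.9998] | d mm [ 0.4 -1.6 -0.8] units [ 0.007 -0.026 -0.013] spin 0.00028242229138575325 F [-0.5 -1.1 -0.5] grip 0.3
```

View pics/w29.png

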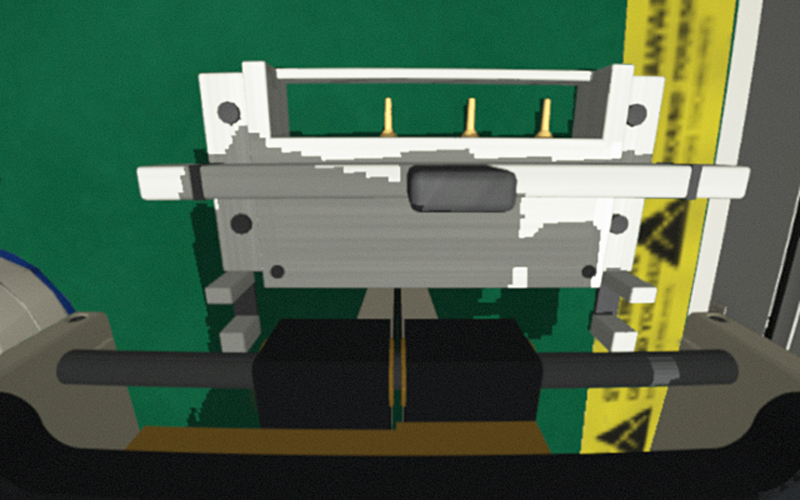

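Emit:
arm_command(plan=[[0.02,0,0,0,0],[0.02,0,0,0,0],[0.02,0,0,0,0],[0.02,0,0,0,0],[0.02,0,0,0,0],[0.02,0,0,0,0],[0.02,0,0,0,0],[-0.05,0,0,0,0],[-0.3,0,0,0,0],[-0.4,0,-0.1,0,0],[0,0,0,0,0]])

```text
clock: 48.55
tool_pos: [578.7, -106.1, 24.7]
eef_rot: [3.138, -0.078, 0.003]
contact_force: [0.5, -0.2, -0.3]
grip_width: 0.007
```

```bash
cat >> h.py <<'E'
def rears(f):
    P=cloud(f); t=tomag(P); m=(np.abs(P[...,2]-16)<4)&(t[...,0]<-1)&(t[...,0]>-60)&(np.abs(t[...,1])<70)
    for y in (-51,-17,17,51):
        q=t[m&(np.abs(t[...,1]-y)<14)]
        if len(q)>20: print("lane",y,len(q),"rear",np.percentile(q[:,0],1).round(1),"y",np.percentile(q[:,1],[2,98]).round(1))
E
python3 - <<'E'
from h import *
s=get_state();print(tomag(s["tool_pos"]),s["contact_force"])
go((412,-242,120),1.416)
f=grab("wrist"); save(f,"w30.png",None,1.25); rears(f)
E
```

```text
[-60.2556881   15.56533531] [ 0.48275284 -0.21314451 -0.30981812]
t 48.55 pos [ 578.7 -106.1   24.7] yaw -0.0495 tilt [ 0.0017 -0.0026 -1.    ] | d mm [-159.6  144.2  -95.2] units [-2.66   2.403 -1.586] spin -1.4654788410017838 F [ 0.5 -0.2 -0.3] grip 0.6
lane -51 221 rear -4.7 y [-60.4 -39.1]
lane -17 224 rear -4.8 y [-26.6  -5.8]
lane 17 441 rear -52.2 y [ 4.7 30. ]
```

View pics/w30.png

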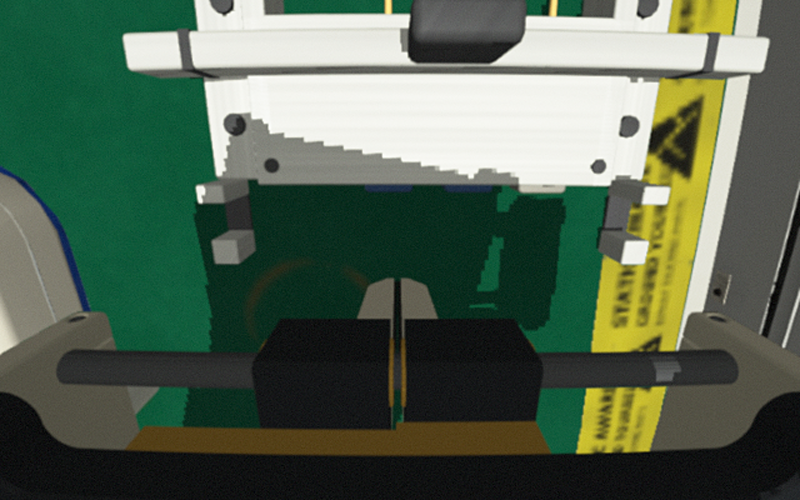

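Emit:
arm_command(plan=[[-0.1,0,-0.6,0,20],[-0.3,0.2,-0.7,0,45],[-0.6,0.55,-0.2,0,45],[-0.6,0.55,0,0,45],[-0.6,0.55,0,0,45],[-0.35,0.4,0,0,45],[0,0,0,-0.18,45],[0,0,0,-0.18,45],[0,0,0,-0.18,45],[0,0,0,-0.18,45],[0,0,0,-0.18,45],[0,0,0,-0.18,45]])

```text
clock: 50.1
tool_pos: [427.9, -242.9, 119.2]
eef_rot: [2.691, 1.585, 0.014]
contact_force: [0.2, 0.5, -0.5]
grip_width: 0.446
```

Emit:
arm_command(plan=[[0,0,0.1,-0.18,45],[0,0,0.1,-0.18,45],[0,0,0,0,45]])

```text
clock: 50.48
tool_pos: [431.2, -244.7, 107.4]
eef_rot: [2.349, 2.052, 0.01]
contact_force: [-0.1, 0.4, -0.2]
grip_width: 0.455
```

Run:
```python
from h import *
go((412,-242,60),1.416)
f=grab("wrist"); save(f,"w31.png",None,1.25); carts(f,yr=(-280,-150),xr=(340,500))
```

```text
t 50.48 pos [ 431.2 -244.7  107.4] yaw 1.4362 tilt [ 0.0199 -0.0127 -0.9997] | d mm [  0.5 -20.4  46.9] units [ 0.009 -0.34   0.782] spin 0.020154651625847286 F [-0.1  0.4 -0.2] grip 42.3
px [293. 177.] blockc [ 415.2 -216.9] wh [69.7 21.9] nose deg 81.5 rad 1.422 votes 87 81.0 grip@8 [ 411.3 -242.8] z 15.9
```

View pics/w31.png

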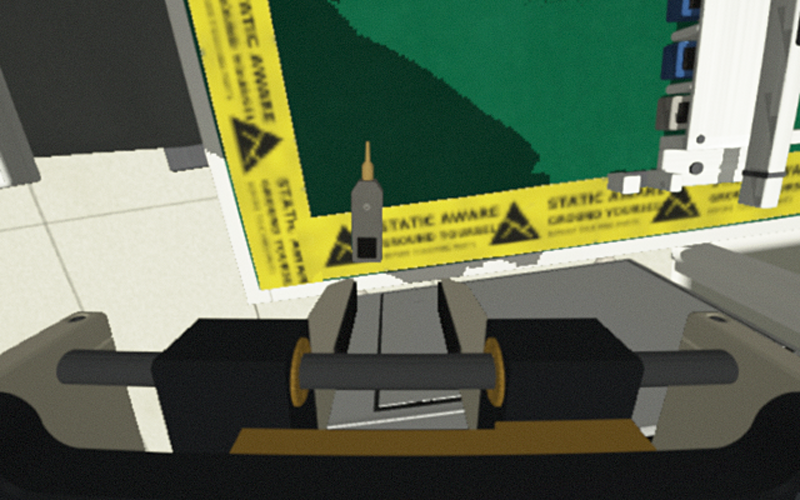

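Emit:
arm_command(plan=[[0.01,-0.34,0.1,0.015,42],[0,0,0.35,0,40],[0,0,0.35,0,38],[0,0,0,0,38]])

```text
clock: 51.02
tool_pos: [414.1, -243.4, 59.6]
eef_rot: [2.381, 2.007, 0.013]
contact_force: [-1.2, -0.2, -0.1]
grip_width: 0.377
```

Run:
```python
from h import *
go((411.5,-242.5,20),1.42)
f=grab("wrist"); carts(f,yr=(-280,-150),xr=(340,500))
```

```text
t 51.02 pos [ 414.1 -243.4   59.6] yaw 1.4008 tilt [ 0.0239 -0.0154 -0.9996] | d mm [ 0.9 -3.7 39.5] units [ 0.014 -0.062  0.659] spin -0.01924161040839678 F [-1.2 -0.2 -0.1] grip 35.1
px [311. 190.] blockc [ 415.4 -216.9] wh [70.2 21.7] nose deg 80.8 rad 1.41 votes 120 114.0 grip@8 [ 411.3 -242.7] z 15.9
```

Emit:
arm_command(plan=[[0.014,-0.06,0.15,-0.01,38],[0,0,0.25,0,38],[0,0,0.18,0,38],[0,0,0,0,38]])

```text
clock: 51.58
tool_pos: [412.8, -243.4, 24.6]
eef_rot: [2.369, 2.015, 0.014]
contact_force: [0.6, 0.4, 0.1]
grip_width: 0.379
```

Run:
```python
from h import *
go((411.4,-242.5,20),1.415)
```

```text
t 51.58 pos [ 412.8 -243.4   24.6] yaw 1.4094 tilt [ 0.027  -0.0177 -0.9995] | d mm [ 0.7 -1.6  4.5] units [ 0.011 -0.027  0.075] spin -0.005612645101925384 F [0.6 0.4 0.1] grip 35.2
```

Emit:
arm_command(plan=[[0.01,-0.025,0.07,-0.003,38],[0,0,0,0,15],[0,0,0,0,15],[0,0,0,0,15],[0,0,0,0,15],[0,0,0,0,15]], force=9)

```text
clock: 52.32
tool_pos: [411.8, -242.8, 20.7]
eef_rot: [2.365, 2.018, 0.014]
contact_force: [-0.5, -0.1, -0.1]
grip_width: 0.235
```

Emit:
arm_command(plan=[[0,0,-0.2,0,15],[0,0,-0.4,0,15],[0,0,-0.3,0.18,15],[0,0,0,0.18,15],[0,0,0,0.18,15],[0,0,0,0.18,15],[0,0,0,0.18,15],[0,0,0,0.18,15],[0,0,0,0.18,15],[0,0,0,0.18,15],[0,0,0,0,15]])

```text
clock: 53.7
tool_pos: [411.0, -242.2, 84.5]
eef_rot: [3.118, -0.113, 0.052]
contact_force: [-0.7, 0.8, -0.1]
grip_width: 0.236
```

Run:
```python
from h import *
go((*mag(-95,51),60),-0.05)
```

```text
t 53.7 pos [ 411.  -242.2   84.5] yaw -0.0719 tilt [ 0.0326 -0.0218 -0.9992] | d mm [ 121.1 -183.    25.1] units [ 2.019 -3.049  0.419] spin -0.021863136404292494 F [-0.7  0.8 -0.1] grip 22.0
```

Emit:
arm_command(plan=[[0.28,-0.42,0.05,0,15],[0.28,-0.42,0.05,0,15],[0.28,-0.42,0.05,0,15],[0.28,-0.42,0.05,0,15],[0.28,-0.42,0.05,0,15],[0.28,-0.42,0.05,0,15],[0.2,-0.3,0.05,0,15],[0,0,0,0,15]])

```text
clock: 54.7
tool_pos: [538.3, -75.7, 67.1]
eef_rot: [3.118, -0.053, 0.056]
contact_force: [0.7, 0.3, -0.3]
grip_width: 0.233
```

Run:
```python
from h import *
go((*mag(-95,51),22.5),-0.05)
```

```text
t 54.7 pos [538.3 -75.7  67.1] yaw -0.0333 tilt [ 0.0355 -0.0234 -0.9991] | d mm [ 5.6 -7.9 44.7] units [ 0.093 -0.132  0.745] spin 0.016668734562319543 F [ 0.7  0.3 -0.3] grip 21.7
```

Emit:
arm_command(plan=[[0.08,-0.13,0.1,0.014,15],[0,0,0.25,0,15],[0,0,0.25,0,15],[0,0,0.1,0,15],[0,0,0,0,15]])

```text
clock: 55.32
tool_pos: [543.6, -70.5, 21.8]
eef_rot: [3.118, -0.073, 0.053]
contact_force: [-0.2, 0.7, -0.5]
grip_width: 0.236
```

Run:
```python
from h import *
s=get_state();print(tomag(s["tool_pos"]))
go((*mag(-95,51),22.5),-0.05)
f=grab("wrist"); save(f,"w32.png",None,1.25); held(f,51); rears(f)
```

```text
[-97.10245287  49.42205204]
t 55.33 pos [543.6 -70.5  21.8] yaw -0.0462 tilt [ 0.0335 -0.0232 -0.9992] | d mm [ 2.1 -1.6 -0.6] units [ 0.036 -0.026 -0.011] spin 0.003773508372162837 F [-0.2  0.7 -0.5] grip 22.0
-100 467 38.8 61.2 mid 50.0 z 18.4
-92 954 31.0 71.0 mid 51.0 z 18.5
-84 466 38.3 60.9 mid 49.6 z 18.1
-76 486 38.5 60.8 mid 49.7 z 18.4
-68 508 39.1 61.1 mid 50.1 z 19.0
-60 536 39.3 61.2 mid 50.2 z 19.1
-52 403 40.8 59.5 mid 50.2 z 19.1
-44 198 46.7 54.2 mid 50.5 z 15.1
-36 101 46.8 54.2 mid 50.5 z 13.9
-28 74 49.7 51.9 mid 50.8 z 13.7
-4 6 31.0 31.2 mid 31.1 z 12.1
lane -51 369 rear -5.5 y [-60.5 -39.2]
lane -17 364 rear -5.4 y [-26.7  -5.4]
lane 17 368 rear -5.3 y [10.3 30.5]
lane 51 1181 rear -59.7 y [40.5 60.2]
```

View pics/w32.png

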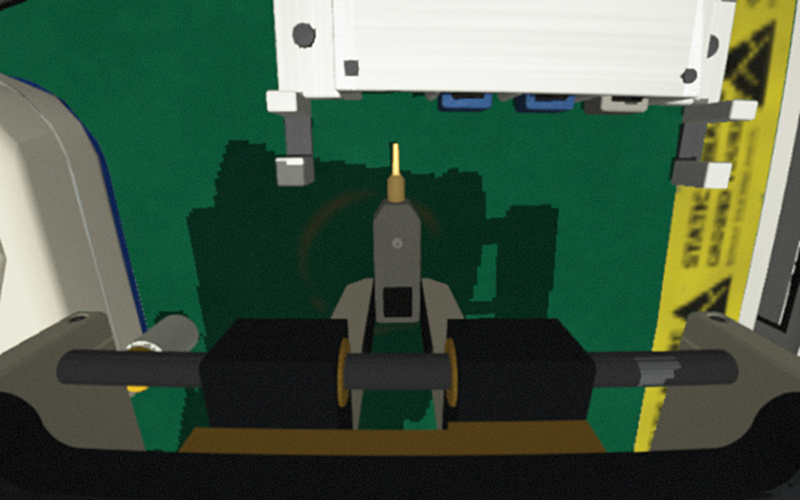

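Emit:
arm_command(plan=[[0.15,-0.012,0.005,0,15],[0.2,0,0.008,0,15],[0.2,0,0.008,0,15],[0.2,0,0.008,0,15],[0.2,0,0.008,0,15],[0.18,0,0.008,0,15],[0,0,0,0,15]])

```text
clock: 56.25
tool_pos: [618.0, -73.3, 23.0]
eef_rot: [3.117, -0.072, 0.058]
contact_force: [-0.3, -0.6, -0.8]
grip_width: 0.235
```

Run:
```python
from h import *
s=get_state();print(tomag(s["tool_pos"]))
go((*mag(-23,51),21),-0.05)
f=grab("wrist"); save(f,"w33.png",None,1.25)
```

```text
[-22.6800566   50.29111052]
t 56.25 pos [618.  -73.3  23. ] yaw -0.046 tilt [ 0.0368 -0.0239 -0.999 ] | d mm [-0.4 -0.8  2. ] units [-0.007 -0.013  0.033] spin 0.0039628456678864055 F [-0.3 -0.6 -0.8] grip 21.8
```

View pics/w33.png

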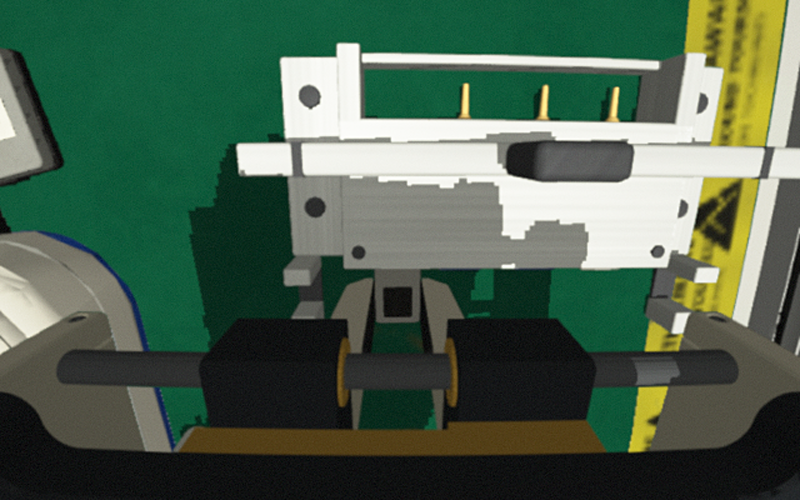

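Lower onto the bench, release, back off, close.

Emit:
arm_command(plan=[[0,0,0.025,0,15],[0,0,0,0,28],[0,0,0,0,31],[-0.1,0,0,0,31],[-0.2,0,0,0,31],[-0.3,0,0,0,31],[0,0,0,0,0],[0,0,0,0,0],[0,0,0,0,0],[0,0,0,0,0]])

```text
clock: 57.55
tool_pos: [578.8, -71.6, 20.3]
eef_rot: [3.117, -0.073, 0.057]
contact_force: [-0.5, -0.2, 0.3]
grip_width: 0.006
```

Run:
```python
from h import *
s=get_state();print(tomag(s["tool_pos"]))
go((*mag(-17,51),20),-0.05)
f=grab("wrist"); save(f,"w34.png",None,1.25)
```

```text
[-61.91897776  50.08608776]
t 57.55 pos [578.8 -71.6  20.3] yaw -0.0463 tilt [ 0.0361 -0.0238 -0.9991] | d mm [44.9 -0.8  1.9] units [ 0.748 -0.013  0.032] spin 0.003727975396955685 F [-0.5 -0.2  0.3] grip 0.6
```

View pics/w34.png

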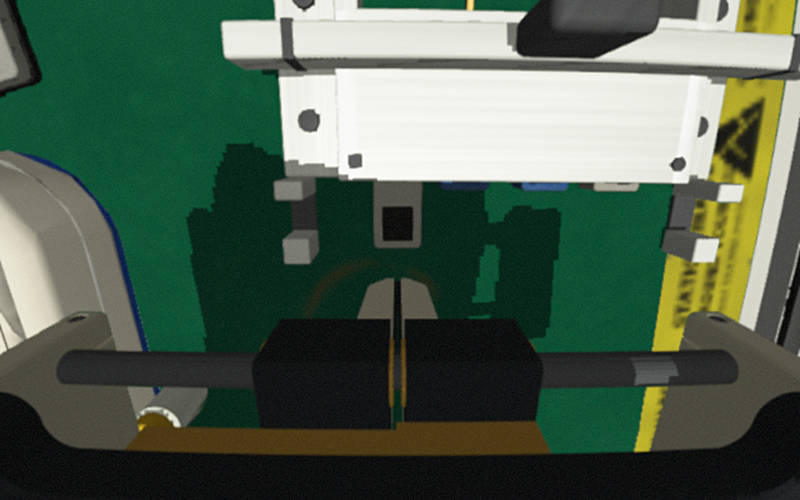

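Emit:
arm_command(plan=[[0.15,-0.01,0.01,0,0],[0.1,0,0.006,0,0],[0.08,0,0.003,0,0],[0.08,0,0.003,0,0],[0.08,0,0.003,0,0],[0.08,0,0.003,0,0],[0.08,0,0.003,0,0],[0.06,0,0.002,0,0],[0,0,0,0,0]])

```text
clock: 58.72
tool_pos: [624.8, -73.1, 19.6]
eef_rot: [3.117, -0.073, 0.057]
contact_force: [0.3, -0.2, -0.1]
grip_width: 0.004
```

Run:
```python
from h import *
s=get_state();print(tomag(s["tool_pos"]),s["contact_force"])
go((*mag(-15,51),20),-0.05)
```

```text
[-15.84755869  50.90083255] [ 0.32554145 -0.17507806 -0.10248143]
t 58.73 pos [624.8 -73.1  19.6] yaw -0.0462 tilt [ 0.0361 -0.0238 -0.9991] | d mm [ 0.9 -0.1 -0.3] units [ 0.014 -0.001 -0.005] spin 0.0038438885924243493 F [ 0.3 -0.2 -0.1] grip 0.4
```

Emit:
arm_command(plan=[[0.02,0,0,0,0],[0.02,0,0,0,0],[0.02,0,0,0,0],[0.02,0,0,0,0],[0.02,0,0,0,0],[0.02,0,0,0,0],[0.02,0,0,0,0],[0.02,0,0,0,0],[0.02,0,0,0,0],[0.02,0,0,0,0],[0.02,0,0,0,0]])

```text
clock: 60.1
tool_pos: [626.0, -72.9, 18.6]
eef_rot: [3.12, -0.072, 0.009]
contact_force: [-6.2, 0.3, 4.4]
grip_width: 0.007
```

Run:
```python
from h import *
s=get_state();print(tomag(s["tool_pos"]),s["contact_force"])
go((*mag(-15,51),20),-0.05)
f=grab("wrist"); save(f,"w35.png",None,1.25)
```

```text
[-14.67403204  51.11544514] [-6.16670562  0.33465962  4.44201033]
t 60.1 pos [626.  -72.9  18.6] yaw -0.0461 tilt [ 0.0056 -0.0206 -0.9998] | d mm [-0.3  0.1 -1.4] units [-0.005  0.002 -0.023] spin 0.00386825453372186 F [-6.2  0.3  4.4] grip 0.7
```

View pics/w35.png

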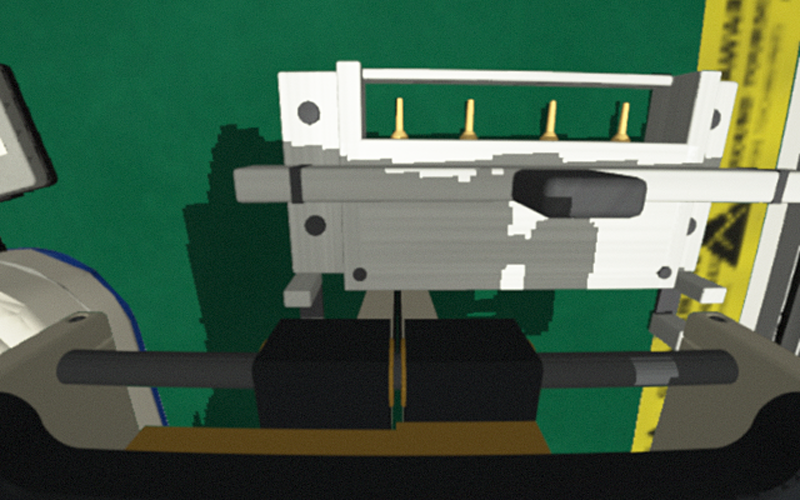

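Emit:
arm_command(plan=[[-0.05,0,0,0,0],[-0.3,0,0,0,0],[-0.5,0,-0.2,0,10],[0,0.2,-0.6,0,50],[0,0.3,-0.7,0,55],[0,0.4,-0.7,0,55],[0,0,0,0,55]])

```text
clock: 61.02
tool_pos: [570.1, -122.9, 155.2]
eef_rot: [3.12, -0.071, 0.015]
contact_force: [-0.7, -0.3, -0.1]
grip_width: 0.48
```

Run:
```python
from h import *
go((688.7,-129.9,120),-0.05)
f=grab("wrist"); save(f,"w36.png",None,1.25); rears(f)
P=cloud(f); t=tomag(P); z=P[...,2]
m=(z>68)&(z<85)&(np.abs(t[...,1])<60); q=t[m]; print("tab",len(q),np.percentile(q,[2,50,98],axis=0).round(1).tolist(),np.median(z[m]), P[m].mean(0))
m=(z>40)&(z<52)&(np.abs(t[...,1])<130)&(t[...,0]>30)&(t[...,0]<70); q=t[m]; print("bar",len(q),np.percentile(q,[1,50,99],axis=0).round(1).tolist(),np.median(z[m]), np.polyfit(q[:,1],q[:,0],1))
```

```text
t 61.02 pos [ 570.1 -122.9  155.2] yaw -0.0456 tilt [ 0.0089 -0.0214 -0.9997] | d mm [118.4   0.8  36.4] units [1.974 0.013 0.606] spin 0.0044054412337688476 F [-0.7 -0.3 -0.1] grip 44.7
lane -51 85 rear -5.0 y [-60.2 -39.5]
lane -17 84 rear -4.2 y [-26.6  -6.2]
lane 17 83 rear -4.3 y [10.  30.2]
lane 51 86 rear -4.3 y [40.5 61.6]
tab 680 [[42.3, -15.9], [47.8, -1.9], [54.0, 11.9]] 75.35100497494128 [ 685.76397052 -129.03528528   75.04644151]
bar 3401 [[42.1, -111.2], [47.9, 5.4], [54.2, 107.4]] 45.71319539532357 [-3.11318237e-03  4.78168679e+01]
```

View pics/w36.png

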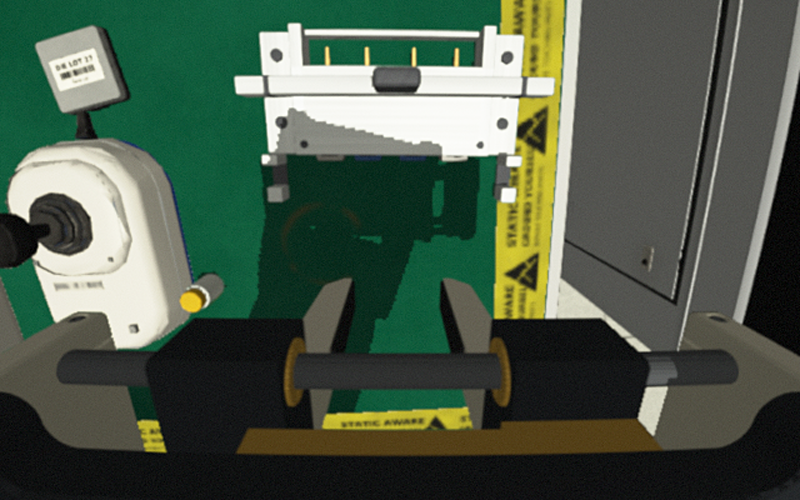

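Run:
```python
from h import *
go((*mag(48.5,-2),115),-0.05)
```

```text
t 61.08 pos [ 569.1 -122.   153.2] yaw -0.0452 tilt [ 0.0057 -0.0203 -0.9998] | d mm [117.3   1.1  39. ] units [1.955 0.018 0.649] spin 0.004826818617757134 F [0.4 0.8 0.3] grip 48.3
```

Emit:
arm_command(plan=[[0.4,0.005,0.1,0,60],[0.4,0.005,0.1,0,60],[0.4,0.005,0.1,0,60],[0.4,0,0.1,0,60],[0.3,0,0.1,0,60],[0,0,0,0,60]])

```text
clock: 61.82
tool_pos: [682.5, -123.9, 112.1]
eef_rot: [3.124, -0.067, -0.009]
contact_force: [-1.2, 0.3, -0.5]
grip_width: 0.606
```

Run:
```python
from h import *
go((*mag(48.5,-2),68),-0.05)
f=grab("wrist"); save(f,"w37.png",None,1.25)
P=cloud(f); t=tomag(P); z=P[...,2]
m=(z>68)&(z<85)&(np.abs(t[...,1])<60); m[256:]=0; q=t[m]; print("tab",len(q),np.percentile(q,[2,50,98],axis=0).round(1).tolist(),np.median(z[m]), P[m].mean(0))
```

```text
t 61.83 pos [ 682.5 -123.9  112.1] yaw -0.0429 tilt [-0.0063 -0.0165 -0.9998] | d mm [ 4.5  4.3 44.2] units [0.074 0.072 0.737] spin 0.007099122477855158 F [-1.2  0.3 -0.5] grip 56.3
tab 1202 [[44.2, -15.5], [54.1, 2.6], [177.6, 33.3]] 75.51917388292247 [ 738.36761552 -125.88119919   75.65171169]
```

View pics/w37.png

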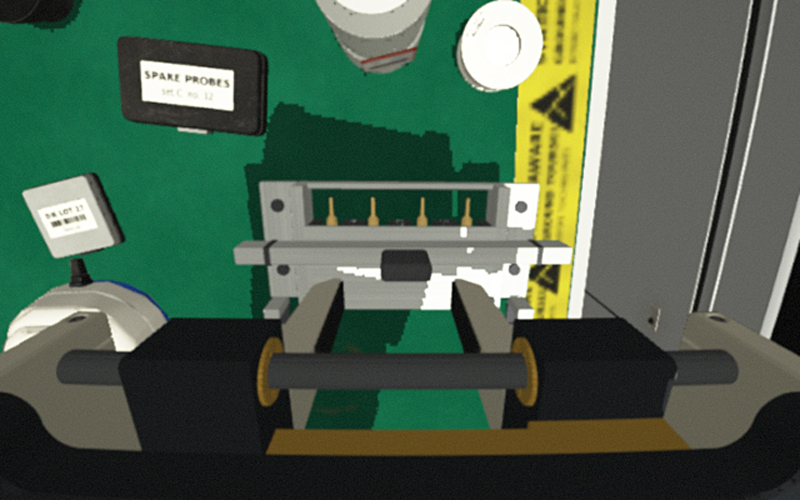

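Run:
```python
from h import *
f=grab("wrist")
P=cloud(f); t=tomag(P); z=P[...,2]
m=(z>70)&(z<80)&(np.abs(t[...,1])<22)&(t[...,0]<65)&(t[...,0]>35); m[256:]=0; q=t[m]; print("tab",len(q),np.percentile(q,[1,50,99],axis=0).round(1).tolist(),np.median(z[m]))
m=(z>41)&(z<50)&(np.abs(t[...,1])<130)&(t[...,0]>30)&(t[...,0]<70); m[256:]=0; q=t[m]; print("bar",len(q),np.percentile(q,[1,50,99],axis=0).round(1).tolist(),np.median(z[m]), np.polyfit(q[:,1],q[:,0],1))
go((*mag(49,-2),68),-0.05)
```

```text
tab 658 [[44.0, -16.3], [50.3, -1.8], [54.8, 12.6]] 75.44824815114929
bar 3635 [[42.7, -111.6], [49.6, 2.9], [54.9, 107.2]] 45.71669117599879 [-2.77112191e-03  4.94181947e+01]
t 61.92 pos [ 681.9 -124.2  113.3] yaw -0.0431 tilt [-0.0057 -0.0167 -0.9998] | d mm [ 5.5  4.  45.4] units [0.091 0.067 0.756] spin 0.006863076525554401 F [-0.7 -0.4 -0.2] grip 55.6
```

Emit:
arm_command(plan=[[0.09,0.065,0.15,0.007,60],[0,0,0.25,0,60],[0,0,0.2,0,60],[0,0,0.1,0,60],[0,0,0,0,60]])

```text
clock: 62.55
tool_pos: [685.5, -129.2, 67.9]
eef_rot: [3.124, -0.08, -0.011]
contact_force: [0.4, -0.4, -0.3]
grip_width: 0.602
```

Run:
```python
from h import *
s=get_state();print(tomag(s["tool_pos"]))
go((*mag(49.5,-2),67.5),-0.05)
```

```text
[47.55193444 -2.1299066 ]
t 62.55 pos [ 685.5 -129.2   67.9] yaw -0.0511 tilt [-0.0072 -0.0163 -0.9998] | d mm [ 2.  -0.1  0.4] units [ 0.033 -0.002  0.007] spin -0.0011107337044773402 F [ 0.4 -0.4 -0.3] grip 56.0
```

Emit:
arm_command(plan=[[0.03,0,0,0,60],[0,0,0,0,20],[0,0,0,0,20],[0,0,0,0,20],[0,0,0,0,20],[0,0,0,0,20],[0,0,0,0,20]], force=30)

```text
clock: 63.42
tool_pos: [688.1, -129.3, 69.4]
eef_rot: [3.124, -0.08, -0.007]
contact_force: [-0.6, -0.6, -0.4]
grip_width: 0.322
```

Run:
```python
from h import *
s=get_state();print(tomag(s["tool_pos"]))
go((*mag(-16.5,-2),110),-0.05)
```

```text
[50.15426553 -2.06924339]
t 63.42 pos [ 688.1 -129.3   69.4] yaw -0.051 tilt [-0.0051 -0.0167 -0.9998] | d mm [-66.8   0.7 -40.3] units [-1.114  0.011 -0.671] spin -0.0009501770852429203 F [-0.6 -0.6 -0.4] grip 29.9
```

Emit:
arm_command(plan=[[0,0,-0.15,0,20],[0,0,-0.25,0,20],[0,0,-0.15,0,20],[-0.2,0,0,0,20],[-0.3,0,0,0,20],[-0.3,0,0,0,20],[-0.2,0,0,0,20],[0,0,0,0,20]])

```text
clock: 64.42
tool_pos: [627.8, -125.9, 108.6]
eef_rot: [3.123, -0.079, -0.001]
contact_force: [-0.1, 0.2, -1.7]
grip_width: 0.324
```

```bash
cat >> h.py <<'E'
def barfit(f,zt):
    P=cloud(f); t=tomag(P); z=P[...,2]
    m=(np.abs(z-zt)<5)&(np.abs(t[...,1])<125)&(t[...,0]>-34)&(t[...,0]<2); m[256:]=0; q=t[m]
    print("bar",len(q),np.percentile(q,[1,50,99],axis=0).round(1).tolist(),"z",np.median(z[m]).round(1))
    for a in range(-120,120,20):
        s=q[(q[:,1]>=a)&(q[:,1]<a+20)]; zz=z[m][(q[:,1]>=a)&(q[:,1]<a+20)]
        if len(s)>20: print(a,len(s),np.percentile(s[:,0],[2,98]).round(1),np.median(zz).round(1))
E
python3 - <<'E'
from h import *
s=get_state();print(tomag(s["tool_pos"]))
go((*mag(-16.4,-2),45.4),-0.05)
f=grab("wrist"); save(f,"w38.png",None,1.25); barfit(f,s["tool_pos"][2]-45.4+22)
E
```

```text
[-10.22437229  -1.66735238]
t 64.42 pos [ 627.8 -125.9  108.6] yaw -0.0508 tilt [-9.000e-04 -1.800e-02 -9.998e-01] | d mm [-6.2 -0.8 63.2] units [-0.103 -0.013  1.054] spin -0.0008169007789975424 F [-0.1  0.2 -1.7] grip 30.1
bar 4494 [[-17.7, -110.7], [-9.8, -1.9], [-5.4, 108.3]] z 85.1
-120 322 [-17.4  -5.4] 85.7
-100 547 [-17.4  -5.4] 85.7
-80 535 [-17.   -5.5] 85.5
-60 530 [-16.8  -5.4] 85.4
-40 166 [-15.5  -5.4] 85.0
-20 160 [-8.8 -5.4] 84.7
0 132 [-8.3 -5.4] 84.2
20 236 [-16.9  -5.5] 84.8
40 536 [-17.5  -5.9] 84.9
60 537 [-17.7  -5.9] 84.9
80 541 [-17.8  -5.8] 84.9
100 252 [-17.   -6.1] 84.7
```

View pics/w38.png

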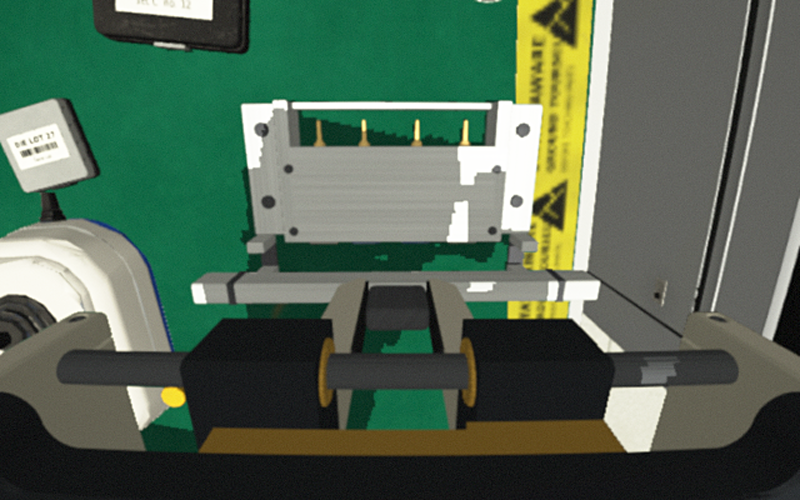

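Run:
```python
from h import *
f=grab("wrist"); fitmag(f,(190,60,440,200))
```

```text
mag origin [ 638.27 -124.44] yaw -0.0558 0.057366038424207746 0.054277174432954475 size 63.7 150.9 z 27.9
```

Emit:
arm_command(plan=[[-0.09,0,0.1,0,20],[0,0,0.2,0,20],[0,0,0.2,0,20],[0,0,0.1,0,20],[0,0,0,0,20]])

```text
clock: 65.15
tool_pos: [623.1, -126.2, 68.6]
eef_rot: [3.123, -0.079, -0.002]
contact_force: [-0.1, -0.4, -1.0]
grip_width: 0.318
```

Run:
```python
from h import *
s=get_state();print(tomag(s["tool_pos"]))
go((*mag(-16,-2),45.4),-0.05)
f=grab("wrist"); barfit(f,s["tool_pos"][2]-45.4+22)
```

```text
[-14.86612982  -2.25823637]
t 65.15 pos [ 623.1 -126.2   68.6] yaw -0.0505 tilt [-0.0017 -0.0178 -0.9998] | d mm [-1.1 -0.7 23.2] units [-0.019 -0.011  0.386] spin -0.0004915871372959124 F [-0.1 -0.4 -1. ] grip 29.5
bar 4513 [[-22.3, -111.4], [-14.5, -1.2], [-10.1, 107.7]] z 45.1
-120 344 [-22.1 -10.2] 45.6
-100 546 [-22.  -10.1] 45.5
-80 530 [-21.6 -10.2] 45.4
-60 528 [-21.4 -10.1] 45.3
-40 149 [-19.8 -10.1] 44.8
-20 168 [-13.1 -10.1] 44.5
0 127 [-12.9 -10.1] 44.5
20 255 [-21.2 -10.2] 44.8
40 546 [-22.2 -10.5] 44.9
60 553 [-22.3 -10.6] 44.8
80 537 [-22.4 -10.7] 44.9
100 230 [-21.7 -10.9] 44.7
```

Emit:
arm_command(plan=[[-0.01,0,0.1,0,20],[0,0,0.1,0,20],[0,0,0.1,0,20],[0,0,0.05,0,20],[0,0,0,0,20]])

```text
clock: 65.82
tool_pos: [623.0, -126.7, 47.0]
eef_rot: [3.122, -0.079, 0.0]
contact_force: [-0.3, -0.3, -1.4]
grip_width: 0.32
```

Run:
```python
from h import *
s=get_state();print(tomag(s["tool_pos"]))
go((*mag(-16,-2),45.4),-0.05)
f=grab("wrist"); save(f,"w39.png",None,1.25); barfit(f,s["tool_pos"][2]-45.4+22)
```

```text
[-14.98969855  -2.77865374]
t 65.83 pos [ 623.  -126.7   47. ] yaw -0.0505 tilt [-3.000e-04 -1.820e-02 -9.998e-01] | d mm [-1.  -0.8  1.6] units [-0.017 -0.013  0.027] spin -0.0005050653644502745 F [-0.3 -0.3 -1.4] grip 29.8
bar 5995 [[-31.9, -111.3], [-13.4, 1.0], [1.8, 106.4]] z 23.6
-120 376 [-29.9  -1.7] 24.1
-100 989 [-33.   -0.2] 24.0
-80 584 [-21.8   1.5] 23.9
-60 605 [-21.5   1.7] 23.9
-40 196 [-19.3   1.7] 23.9
-20 236 [-12.9   1.7] 23.6
0 206 [-12.4   1.8] 26.6
20 343 [-21.3   1.8] 23.5
40 616 [-22.2   1.7] 23.5
60 591 [-22.5   1.7] 23.3
80 980 [-31.7   0. ] 23.2
100 273 [-31.5  -0.2] 23.0
```

View pics/w39.png

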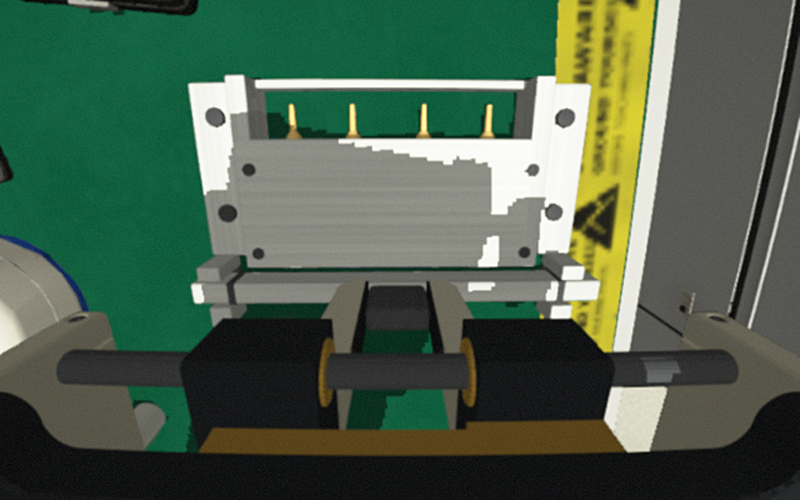

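In both notches, about 1.5 mm above the floor. Lower gently and release.

Emit:
arm_command(plan=[[0,0,0.02,0,20],[0,0,0.015,0,20],[0,0,0,0,20]])

```text
clock: 66.25
tool_pos: [623.4, -126.9, 45.7]
eef_rot: [3.122, -0.079, 0.002]
contact_force: [-1.2, 0.6, 0.1]
grip_width: 0.318
```

Emit:
arm_command(plan=[[0,0,0,0,34],[0,0,0,0,45],[0,0,0,0,58],[0,0,0,0,58],[0,0,-0.2,0,58],[0,0,-0.4,0,58],[0,0,-0.7,0,58],[-0.4,0,-0.7,0,58],[-0.4,0,-0.2,0,58],[0,0,0,0,58]])

```text
clock: 67.5
tool_pos: [575.0, -122.0, 185.9]
eef_rot: [3.121, -0.079, 0.008]
contact_force: [1.0, -0.1, -0.4]
grip_width: 0.578
```

Run:
```python
from h import *
go((600,-120,200),-0.05)
f=grab("wrist"); save(f,"w40.png",None,1.25); barfit(f,22)
fitmag(f,(150,40,480,175))
P=cloud(f); t=tomag(P); m=(P[...,2]>46)&(P[...,2]<60)&(np.abs(t[...,1])<25)&(np.abs(t[...,0]+17)<14); print("tab",m.sum(),t[m].mean(0),np.median(P[m][:,2]))
m=(np.abs(P[...,2]-9)<4)&(t[...,0]>68)&(t[...,0]<85)&(np.abs(t[...,1])<65)
for y in (-51,-17,17,51):
    q=t[m&(np.abs(t[...,1]-y)<8)]
    if len(q): print("nose",y,len(q),np.percentile(q[:,0],98).round(1),np.median(q[:,1]).round(1))
```

```text
t 67.5 pos [ 575.  -122.   185.9] yaw -0.0503 tilt [ 0.0047 -0.0196 -0.9998] | d mm [ 24.9  -3.  -14. ] units [ 0.416 -0.049 -0.233] spin -0.0003189518795667645 F [ 1.  -0.1 -0.4] grip 53.7
bar 2236 [[-32.9, -110.9], [-15.4, 13.0], [0.4, 106.2]] z 21.7
-120 144 [-31.3  -9.8] 21.6
-100 300 [-33.5   0.1] 21.8
-80 196 [-21.1   0.2] 21.8
-60 209 [-21.1   0.2] 21.7
-40 213 [-21.    1.2] 21.7
-20 36 [-13.5   1.2] 20.3
0 93 [-21.1   0.3] 21.7
20 220 [-22.1   0.2] 21.7
40 209 [-22.1   0.2] 21.8
60 207 [-21.9   0.4] 21.8
80 305 [-33.1  -0.7] 21.8
100 104 [-32.7 -10.4] 21.8
mag origin [ 637.99 -124.52] yaw -0.049 0.051015510763567216 0.047073069548823884 size 63.5 150.7 z 27.9
tab 367 [[-21.8, -16.4], [-15.3, -3.1], [-9.9, 11.2]] [ 622.38371278 -126.42209811   50.88188247]
tab 349 [-15.89724695  -2.48825722] 51.3510676965368
nose -51 36 80.0 -50.4
nose -17 34 79.2 -16.7
nose 17 31 79.3 20.0
nose 51 27 80.4 50.5
```

View pics/w40.png

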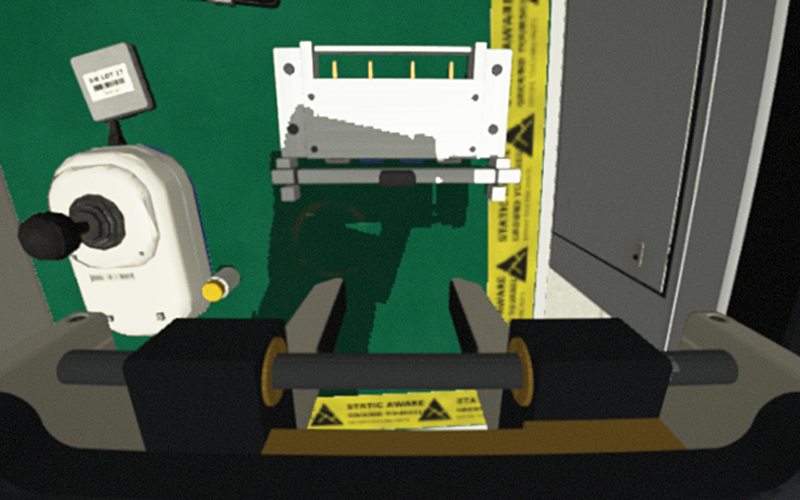

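Run:
```python
from h import *
f=grab("wrist"); rears(f); print(job.job_done())
```

```text
lane -51 68 rear -17.0 y [-63.6 -39.7]
lane -17 62 rear -16.1 y [-26.2  -5.9]
lane 17 59 rear -10.3 y [ 9.9 30. ]
lane 51 69 rear -15.0 y [40.3 61.6]
the job is handed in; nothing more can be done
None
```

All four cartridges are home in their lanes and the keeper bar is back in both notches, tab up. I handed the job in at about 67.6 s on the robot's clock, of the 210 s allowed.

**What I did:**
- I lifted the keeper bar off and stood it on the magazine's roof.
- I gripped each cartridge at its rear with 9 N and slid it into a lane of its own. I then pushed it onto the stops with the closed fingers. The wrist readings I took showed at most about 10 N in all.
- The cartridge in lane 2 was found about 25 mm out of its lane after it had been pushed home, probably the announced knock. That lane was then in the way, so I put the next cartridge in lane 0 instead, pushed the lane 2 one home again, and filled lane 3 last.

**Last checks:**

| Item | Measured | Should be |
|---|---|---|
| Cartridge rears, before the bar went back | 4–5 mm out of the roof | 5 mm, under 10 |
| Cartridge noses, after the bar went back | magazine x 79–80 mm | about 81 mm |
| Cartridges in lanes 0, 1 and 3, off lane centre | under 1 mm | within 7 mm |
| Cartridge in lane 2, off lane centre | about 3 mm | within 7 mm |
| Bar x | about -16 mm | -17 mm, within 5 |
| Bar y | about -2.5 to -3 mm | 0 mm, within 14 |
| Bar top height | 21.7 mm, level | 22 mm |

**One check disagreed:** the final rear-edge reading, taken just before handing in, gave -10 to -17 mm. By then the seated bar lay inside the window it measures, so I take it to be picking up the bar. The nose positions and the earlier rear readings both say the cartridges are home.

I did not measure the bystanders at the end. I kept the arm clear of them and saw none displaced in the pictures.

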